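# Pack the movement tins, shut the clamshell case and hold it with the locking pin

## Task

Pack the carrying case: stand the two loose orange-capped tins upright in its two empty cells, one in each, then swing the blue lid down over them and push the red-handled locking pin, upright, down through the hole in the lid's front flange into the hole below until its collar sits on the flange. Springs lift the lid, so finish while holding: the program ends with the gripper still on the pin, pushing it down so that the lid is fully shut. Leave the tin already packed and the other things on the bench where they are.

Things in the scene. Friction and masses are not known exactly. Their poses are not given: they have to be found in the camera images.
- case: Fixed white lower half of a clamshell case, 170 mm deep (x) by 204 wide (y), rim 32 mm high. Origin: centre of its underside; z up; -x is its front (robot side), hinge along the +x rim. Across it a row of three open cells, 54 (x) by 59 mm (y), 64 mm apart, floor 5 mm and walls 32 mm above the bench; the -y (right) cell is full. The front 58 mm is a solid ledge at rim height with the pin hole.
- cell_left (a point): Middle of the floor of the empty cell at the case's +y end (in the case: x -3, y +64, z 5 mm); axes as the case.
- cell_middle (a point): Middle of the floor of the empty middle cell (in the case: x -3, y 0, z 5 mm); axes as the case.
- pin_hole (a point): Centre of the mouth of the 12 mm hole in the case's front ledge, at rim height (in the case: x -63, y 0, z 32 mm); the hole is vertical, goes 27 mm deep and has a 1.5 mm chamfer.
- lid (a joint): Angle of the blue upper half, rad: 0 fully shut, 1.57 upright, stop 1.75, starts at 1.4 to 1.65. Stiff hinge (friction 0.2 Nm, lid 180 g): it stays where left; push its outer face (the far side while open) to swing it towards the robot and down. Below 0.1 rad two spring plungers under the flange push it up, 1.5 N rising to 7 N when shut; let go, it rests at about 0.08 to 0.1.
- lid_hinge (a point): Middle of the hinge axis (in the case: x +85, y 0, z 32 mm). Frame turns with the lid: at angle 0 as the case, the lid extending along -x. The lid is a hollow shell 126 mm long from the hinge, 204 wide, its outer face 45 mm from the rim plane (77 mm above the bench when shut), then a flat 10 mm thick aluminium flange from 126 to 170 mm from the hinge, which lies on the front ledge when shut.
- lid_hole (a point): Centre of the upper mouth of the 14 mm through hole in the lid's flange (in the lid_hinge frame: x -148, y 0, z +10 mm). Over pin_hole when shut; with the lid resting on the plungers it is about 13 mm higher and 1 mm nearer the hinge, and a vertical pin centred on pin_hole still goes through both.
- tin_a: Loose aluminium tin with orange cap, cylinder 36 mm in diameter and 60 mm tall, 90 g, upright on the bench. Origin: centre of its underside, z up. Same as tin_b; either may go in either cell.
- tin_b: Loose tin, same as tin_a.
- tin_packed: The same kind of tin, already standing in the case's -y cell; stays there.
- pin: Loose locking pin upright in the stand: steel shaft 9 mm diameter, 36 mm long with a 3 mm chamfered foot, then a collar 28 mm diameter, 6 mm thick, then a red handle 22 mm diameter, 34 mm long (76 mm in all, 60 g). Origin: end of the foot, z up along the pin. Its collar rests on the stand, foot 6 mm above the bench; fully home in the shut case the foot is also 6 mm above the bench.
- pin_tip (a point): The foot's end of the pin (the pin's origin).
- stand: Fixed dark wooden block 50 x 50 x 42 mm with a vertical 12 mm hole in which the pin stands. Origin: centre of its underside.
- oil_bottle: Bystander: amber oil bottle, 32 mm in diameter, 58 mm tall with black cap, standing among the tins. Origin: centre of its underside.
- loupe: Bystander: black eye loupe, 36 mm in diameter, 36 mm tall. Origin: centre of its underside.
- screwdriver: Bystander: small screwdriver, 130 mm long, lying. Origin: near its middle.
- brush: Bystander: small brush, 140 mm long, lying. Origin: near its middle.
- dome: Bystander: clear dust dome with white knob on a white plate, 116 mm in diameter, 76 mm tall. Origin: centre of its underside.
Things that resemble listed ones, but are neither listed nor needed, are in the scene too. What is shaped like the tin_a but green is not meant. What is shaped like the tin_packed but pink is not meant.

How it is judged:
On the way, in this order (a step that is already met when the one before it is completed fails the run):
1. the two loose tins stand upright in the two empty cells, one in each, with the lid open ((((horizontal distance between tin_a and cell_left below 0.02 m and z of tin_a in the frame of case below 0.012 m and angle between tin_a's own z axis and vertical below 0.12 rad) and (horizontal distance between tin_b and cell_middle below 0.02 m and z of tin_b in the frame of case below 0.012 m and angle between tin_b's own z axis and vertical below 0.12 rad)) or ((horizontal distance between tin_a and cell_middle below 0.02 m and z of tin_a in the frame of case below 0.012 m and angle between tin_a's own z axis and vertical below 0.12 rad) and (horizontal distance between tin_b and cell_left below 0.02 m and z of tin_b in the frame of case below 0.012 m and angle between tin_b's own z axis and vertical below 0.12 rad))) and value of joint lid above 1 rad), for 0.2 s.
2. the lid is swung down over the tins onto its spring plungers (value of joint lid below 0.15 rad), for 0.2 s.
At the end, for the whole second after the job is handed in: One upright tin in each formerly empty cell (within 20 mm of its middle), the packed tin still in its own, lid below 0.02 rad, pin upright, foot within 4 mm of the hole axis and at most 10 mm above the case's underside; gripper on the pin, pressing it on the lid, both over 3 N ((((horizontal distance between tin_a and cell_left below 0.02 m and z of tin_a in the frame of case below 0.012 m and angle between tin_a's own z axis and vertical below 0.12 rad) and (horizontal distance between tin_b and cell_middle below 0.02 m and z of tin_b in the frame of case below 0.012 m and angle between tin_b's own z axis and vertical below 0.12 rad)) or ((horizontal distance between tin_a and cell_middle below 0.02 m and z of tin_a in the frame of case below 0.012 m and angle between tin_a's own z axis and vertical below 0.12 rad) and (horizontal distance between tin_b and cell_left below 0.02 m and z of tin_b in the frame of case below 0.012 m and angle between tin_b's own z axis and vertical below 0.12 rad))) and z of tin_packed in the frame of case below 0.012 m and angle between tin_packed's own z axis and vertical below 0.12 rad and value of joint lid below 0.02 rad and horizontal distance between pin_tip and pin_hole below 0.004 m and z of pin_tip in the frame of case below 0.01 m and angle between pin's own z axis and vertical below 0.08 rad and contact force between pin and case above 3 N and contact force between the fingers and pin above 3 N); the arm keeps its last pose, push and grip.
It fails at once if a bystander on the bench is moved by more than 30 mm (distance of any of oil_bottle, loupe, screwdriver, brush, dome from where it was at the start of the episode above 0.03 m).
It fails at once if the packed tin is taken out of its cell (z of tin_packed in the frame of case above 0.025 m).
It also fails if it takes over 72 s, if anything falls off the work surface, if the arm or the gripper's body presses on something with over 40 N, if the wrist force passes 120 N, or if a joint passes its speed limit or range.

## Robot

A 7-joint arm with a two-finger parallel gripper is mounted at the origin on the work surface. World frame = base frame: x ahead of the robot, y to its left, z up, the work surface at z = 0. Lengths are in m, angles in rad, forces in N, time in s.
With the tool pointing down it reaches from about 0.425 to 0.95 m from the base axis. Payload 16.7 kg.
Tool frame: the origin (TCP) lies on the centre line of the jaws, within the pads' length; the fingertips stand 22 mm ahead of it and the grasp point (between the pads) lies 3 mm ahead of it; y points along the fingers, z is the direction in which the jaws open and shut, and the axes are right-handed (so a half turn about y gives the same grasp; the last joint's range is limited). The gripper opens to 94 mm and grips with 3 to 60 N. Pads are 16 mm wide; open, the fingers measure 119 mm over their backs; the gripper's body (75 mm by 177 mm) begins 78 mm behind the grasp point.
Start: joints at [1.004, 0.426, 0.074, 1.606, -0.034, 1.111, -0.067], TCP at [0.273, -0.617, 0.227] pointing down, gripper open.
Joint ranges: [-2.85, 2.85], [-0.5, 2.14], [-1.23, 1.37], [0.21, 2.46], [-1.02, 4.16], [0.16, 2.05], [-2.73, 2.73]. Speed limits (rad/s): [1.89, 1.89, 2.39, 2.39, 3.01, 3.01, 3.01].

## Interface

Orientations are given as a unit quaternion [w, x, y, z].
In Python, from station import telemetry, eyes, ctrl, models gives the robot as it stands.
- The arm moves only by the tool jog_arm, never from a script. Its argument "deltas" is a list of rows, each an object of numbers: "x", "y", "z": the shift along the tool's x, y, z in m; "ax", "ay", "az": the turn, a rotation vector about the tool's x, y, z in rad. A call has 1 to 20 rows; each row shifts and turns the commanded pose from where the row before left it, along the tool's axes as they then stand; what a row does not reach is not made up. A row lasts 1/12 s, in which the tool goes at most 41.7 mm and 7.16 degrees, less where a joint would pass 70% of its speed; a pose out of reach is approached as far as the arm can. A call is refused whole if a number of a shift passes 0.0417 or a number of a turn 0.125, either way. A call with a gripper value outside its range is refused whole. "jaw" is the opening, from 0 (shut) to 1 (fully open), set as the call begins (left out, the last holds). The fingers move at their own pace and stop on an object; the grip force is fixed at half the most. Time passes only in rows, so rows that do not move let the fingers close. It gives the time, the measured TCP pose, the force and the opening at its end, in the units of the state.
- telemetry.get_obs(): the state, without advancing time (a new reading comes with each control period).
- eyes.read_camera(name): name is "scene" or "top" or "wrist"; returns the picture (400x640x3 uint8, red, green, blue); there is no depth.
- eyes.calibration(name): a dict with "mtx" (3x3 intrinsics, pixels), "R" (3x3) and "t" (3): a world point X has camera coordinates R X + t; the wrist camera has in their place "hand_eye" (4x4, takes a point from camera to tool coordinates, whose origin is the TCP and whose axes are the tool frame's). Camera axes: x right, y down, z forward; pixel columns grow to the right and rows downward; lengths in m; the calibration is good to about 2 mm. A picture is of the moment at which its call begins: read the wrist's pose just before it. calibration takes no time and is no camera call.
- ctrl.hand_in(): hands the job in, once; it reports no verdict.
Trained networks look in the newest picture that a camera, given by its name, has taken for a name from the list of things; names that differ only in an ending like _2 or _b are one class to them, and where a whole thing is asked for, a point or a joint stands for the part that bears it (a point fixed in the world has none). Each returns a list of dicts, best first, with "conf" (0 to 1); they miss things now and then, are a little off and sometimes report something else, mostly with a low value. They report only what shows in the picture. A call takes as long as a camera call. They do not tell look-alikes from the thing itself.
- models.look_for(camera, thing): "position" ([row, column] in pixels, amid what is visible of it).
- models.tip_of(camera, thing): "position" ([row, column] in pixels: a listed point, or the origin of a listed thing).
The state is a dict: "time": time; "qpos": joint angles; "joint_vel": joint speeds; "tau": joint torques, N m; "position": TCP position; "eef_rot": TCP orientation; "contact_force": force on the tool from outside, world axes, zero at the start; "torque": the same for the moment, N m; "grip_width": opening from 0.0 (shut) to 1.0 (fully open).
Only numpy, scipy, OpenCV 4.12 (cv2) and the standard library are available. Lean on these libraries where they do the work, as an engineer would, in place of code of your own. Each camera call takes 0.05 s, during which the arm holds its last target.

## Working session

There is one attempt and no reset: what is moved stays moved. The work goes in short steps, Python scripts to look and compute and a tool call to move; the robot and the scene stay as the last step left them, time stands still between calls to the robot, and variables do not carry over. Pictures are saved under pics/ and viewed, and the job is handed in when it is done.

Besides the shell and the picture viewer there is one more tool, called as name(argument=value, ...) on one line, values as JSON. jog_arm: Moves the arm, as the interface text tells. Its arguments: {"type":"object","properties":{"deltas":{"type":"array","items":{"type":"object","properties":{"x":{"type":"number"},"y":{"type":"number"},"z":{"type":"number"},"ax":{"type":"number"},"ay":{"type":"number"},"az":{"type":"number"}}}},"jaw":{"type":"number"}},"required":["deltas"]}

```bash
mkdir -p pics && cat > h.py <<'E'
import numpy as np, cv2
from station import telemetry, eyes, ctrl, models
from scipy.spatial.transform import Rotation as Ro
def save(img,n): cv2.imwrite('pics/'+n,cv2.cvtColor(img,cv2.COLOR_RGB2BGR))
def pose():
    o=telemetry.get_obs(); q=o['eef_rot']; return np.array(o['position']),Ro.from_quat([q[1],q[2],q[3],q[0]]).as_matrix(),o
def cam(name,P=None):
    c=eyes.calibration(name); K=np.array(c['mtx'])
    if name=='wrist':
        p,R=P; H=np.array(c['hand_eye']); T=np.eye(4);T[:3,:3]=R;T[:3,3]=p; W=T@H; return K,W[:3,:3],W[:3,3]
    R=np.array(c['R']);t=np.array(c['t']).ravel(); return K,R.T,-R.T@t
def unproj(name,rc,z,P=None):
    K,R,o=cam(name,P); d=R@np.linalg.solve(K,[rc[1],rc[0],1.]); return o+d*(z-o[2])/d[2]
def proj(name,X,P=None):
    K,R,o=cam(name,P); c=R.T@(np.asarray(X)-o); u=K@c; return u[1]/u[2],u[0]/u[2]
E
python3 - <<'E'
from h import *
p,R,o=pose(); print(o); print(R.round(3))
for n in ('scene','top','wrist'):
    save(eyes.read_camera(n),n+'0.png'); 
    try: print(n,cam(n,(p,R))[2])
    except Exception as e: print(e)
    for t in ('case','tin_a','tin_packed','pin','stand','pin_hole','lid_hole','lid_hinge','cell_left','cell_middle','oil_bottle','loupe','dome'):
        a=models.tip_of(n,t); print(n,t,[( [round(x) for x in d['position']],round(d['conf'],2)) for d in a][:6])
E
```

```text
{'time': 0.0, 'qpos': array([ 1.00452503,  0.42672424,  0.07384298,  1.60661145, -0.03407727,
        1.11081212, -0.06709497]), 'joint_vel': array([ 0.00054234, -0.00106799,  0.00272425, -0.00108217, -0.00066577,
        0.00211901,  0.00037706]), 'tau': array([-2.21921844e-03, -9.35824871e+01,  3.66562910e+00, -4.54189003e+01,
       -4.89536219e-02,  2.01928028e-02,  2.53726485e-04]), 'position': array([ 0.27304823, -0.61685046,  0.22677859]), 'eef_rot': array([ 0.14615017, -0.14641678,  0.69224838, -0.69137141]), 'contact_force': array([-0.06849128,  0.00011016, -0.07424631]), 'torque': array([-0.02113372,  0.00569628,  0.03681096]), 'grip_width': 0.9990660726950124}
[[-0.914 -0.001  0.405]
 [-0.405  0.001 -0.914]
 [ 0.    -1.    -0.001]]
scene [ 1.12660607 -0.06719487  0.96885684]
scene case [([192, 309], 0.87), ([188, 285], 0.41)]
scene tin_a [([241, 199], 0.7), ([164, 413], 0.69), ([217, 216], 0.57)]
scene tin_packed [([187, 283], 0.64), ([180, 211], 0.6), ([203, 246], 0.53)]
scene pin [([181, 211], 0.61)]
scene stand [([180, 212], 0.86)]
scene pin_hole []
scene lid_hole [([18
[... 503 characters left out ...]
ed [([230, 395], 0.5), ([238, 350], 0.43), ([202, 494], 0.17)]
top pin [([256, 426], 0.44), ([157, 415], 0.31)]
top stand [([258, 425], 0.69)]
top pin_hole [([258, 324], 0.58), ([230, 303], 0.48)]
top lid_hole [([186, 334], 0.74)]
top lid_hinge [([204, 335], 0.7), ([231, 301], 0.66)]
top cell_left [([228, 305], 0.81)]
top cell_middle [([232, 325], 0.55)]
top oil_bottle [([196, 216], 0.54)]
top loupe []
top dome [([202, 492], 0.82)]
wrist [ 0.34584871 -0.58548956  0.38404063]
wrist case []
wrist tin_a []
wrist tin_packed []
wrist pin []
wrist stand []
wrist pin_hole []
wrist lid_hole []
wrist lid_hinge []
wrist cell_left []
wrist cell_middle []
wrist oil_bottle []
wrist loupe []
wrist dome []
```

```bash
python3 - <<'E'
import cv2
a=cv2.imread('pics/scene0.png');cv2.imwrite('pics/scene0c.png',cv2.resize(a[110:310,100:460],None,fx=2.2,fy=2.2,interpolation=cv2.INTER_CUBIC))
a=cv2.imread('pics/top0.png');cv2.imwrite('pics/top0c.png',cv2.resize(a[130:290,180:530],None,fx=2.28,fy=2.28,interpolation=cv2.INTER_CUBIC))
E
```

```text
(no output)
```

View pics/scene0c.png

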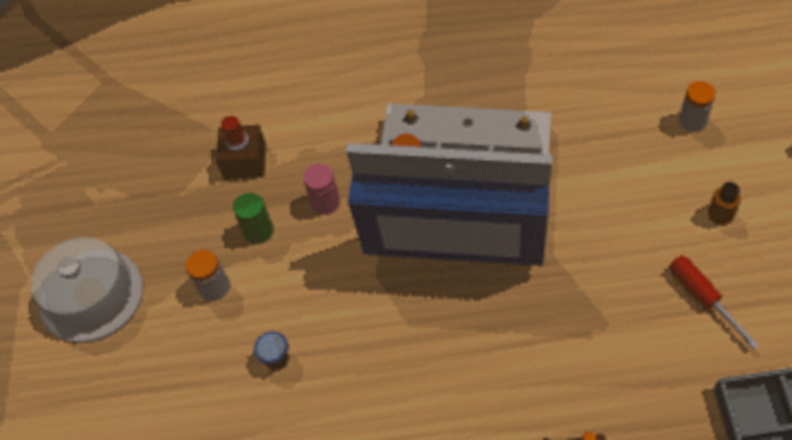

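View pics/top0c.png

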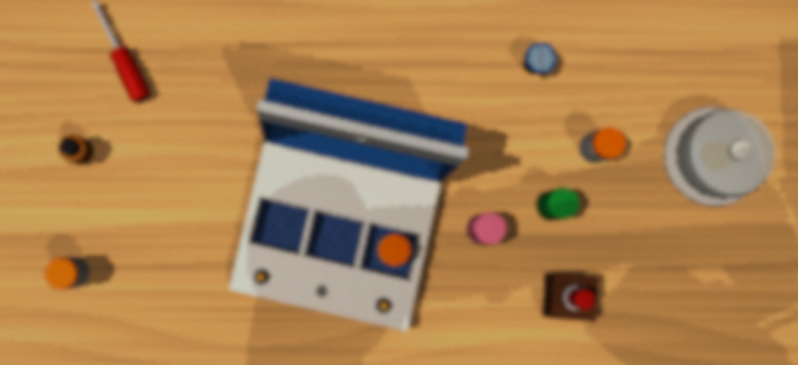

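View pics/wrist0.png

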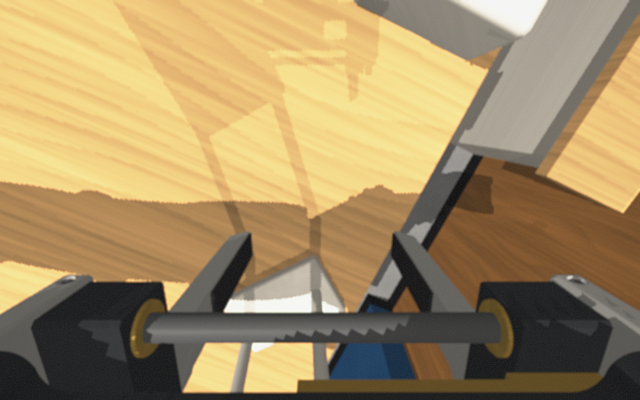

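```bash
python3 - <<'E'
from h import *
from scipy.optimize import least_squares
def blobs(n,lo,hi,mn=15):
    a=cv2.imread(f'pics/{n}0.png');h=cv2.cvtColor(a,cv2.COLOR_BGR2HSV)
    m=cv2.inRange(h,lo,hi);k,l,s,c=cv2.connectedComponentsWithStats(m)
    return [(c[i][::-1].round(1),int(s[i][4])) for i in range(1,k) if s[i][4]>mn and 100<c[i][1]<300 and 100<c[i][0]<560]
for n in('top','scene'):
    print(n,'orange',[(rc.tolist(),a,unproj(n,rc,.06).round(4)[:2].tolist()) for rc,a in blobs(n,(8,215,120),(16,255,255))])
    print(n,'red',[(rc.tolist(),a,unproj(n,rc,.082).round(4)[:2].tolist()) for rc,a in blobs(n,(0,180,90),(5,255,255))])
    b=[(rc.tolist(),a) for rc,a in blobs(n,(0,215,60),(10,255,255))]
# case holes top cam
a=cv2.imread('pics/top0.png');g=cv2.cvtColor(a,cv2.COLOR_BGR2GRAY)
for name,(x,y) in {'pin':(321,291),'plL':(261,277),'plR':(383,305)}.items():
    c=int(180+x/2.28);r=int(130+y/2.28);w=g[r-5:r+6,c-5:c+6].astype(float);bg=np.median(w);ww=np.clip(bg-15-w,0,None)
    yy,xx=np.mgrid[r-5:r+6,c-5:c+6];rc=((yy*ww).sum()/ww.sum(),(xx*ww).sum()/ww.sum());print(name,np.round(rc,2),unproj('top',rc,.032).round(4))
c=a[215:285,270:375];cv2.imwrite('pics/case0.png',cv2.resize(c,None,fx=7,fy=7,interpolation=cv2.INTER_CUBIC))
E
```

```text
top orange [([192.3, 446.9], 138, [0.5945, -0.3097]), ([239.1, 353.1], 128, [0.4768, -0.0729]), ([249.4, 206.6], 134, [0.4509, 0.2907])]
top red [([162.0, 236.5], 177, [0.6663, 0.2163]), ([261.0, 435.8], 69, [0.4243, -0.2715])]
scene orange [([151.6, 418.2], 94, [0.4541, 0.2927]), ([173.5, 284.6], 31, [0.469, -0.0684]), ([229.5, 191.1], 125, [0.5979, -0.3087])]
scene red [([165.9, 204.2], 25, [0.4281, -0.2709]), ([236.7, 416.3], 141, [0.7107, 0.2122])]
pin [257.25 320.67] [0.4305 0.0077 0.032 ]
plL [250.81 294.7 ] [0.4467 0.074  0.032 ]
plR [263.31 347.9 ] [ 0.4153 -0.0616  0.032 ]
```

View pics/case0.png

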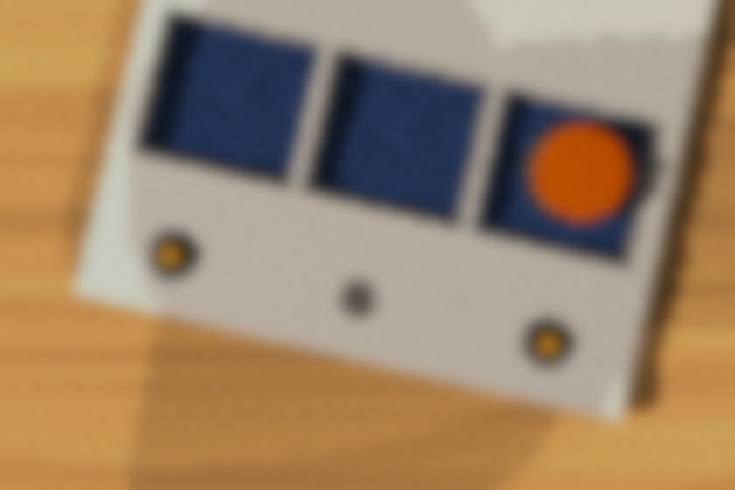

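```bash
cat >> h.py <<'E'
CY=-0.2276
def target(p,yaw):
    x=np.array([np.cos(yaw),np.sin(yaw),0]);y=np.array([0,0,-1.]);R=np.stack([x,y,np.cross(x,y)],1);return np.array(p),R
def go(p,yaw=CY,n=None):
    """body-frame delta to target"""
    from scipy.linalg import logm
    P,R,o=pose();Pt,Rt=target(p,yaw)
    T=np.eye(4);T[:3,:3]=R;T[:3,3]=P;U=np.eye(4);U[:3,:3]=Rt;U[:3,3]=Pt
    L=np.real(logm(np.linalg.inv(T)@U));v=L[:3,3];w=Ro.from_matrix(R.T@Rt).as_rotvec()
    print('straight (tool)',(R.T@(Pt-P)).round(4),'rot',w.round(4),'screw v',v.round(4))
    if n: print('per row',(v/n).round(4),(w/n).round(4))
E
python3 - <<'E'
from h import *
print('dome',unproj('top',(202,492),.0),unproj('scene',(240,146),0))
print('loupe',unproj('scene',(274,225),0)); print('bottle',unproj('scene',(206,428),0),unproj('top',(196,216),0))
a=cv2.imread('pics/scene0.png');c=np.hstack([a[270:350,330:430],a[200:280,160:260],a[130:210,370:470]]);cv2.imwrite('pics/or.png',cv2.resize(c,None,fx=2.6,fy=2.6,interpolation=cv2.INTER_CUBIC))
go((0.597,-0.309,0.227),CY,20)
E
```

```text
dome [ 0.57543141 -0.44849989  0.        ] [ 0.5755911  -0.43791037  0.        ]
loupe [ 0.69857471 -0.24250131  0.        ]
bottle [0.58949203 0.29252287 0.        ] [0.59002812 0.28613629 0.        ]
straight (tool) [-0.4208  0.0005 -0.1507] rot [-0.0000e+00 -2.4973e+00 -1.0000e-04] screw v [-0.3636  0.0005  0.4626]
per row [-0.0182  0.      0.0231] [-0.     -0.1249 -0.    ]
```

View pics/or.png

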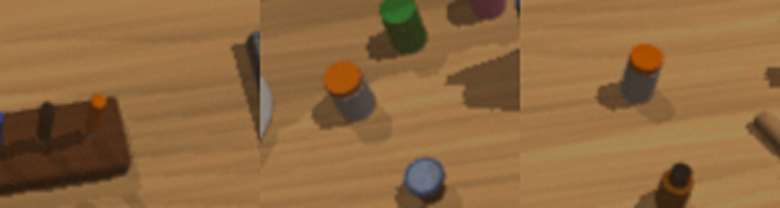

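jog_arm(deltas=[{"x":-0.0182,"z":0.0231,"ay":-0.1248},{"x":-0.0182,"z":0.0231,"ay":-0.1248},{"x":-0.0182,"z":0.0231,"ay":-0.1248},{"x":-0.0182,"z":0.0231,"ay":-0.1248},{"x":-0.0182,"z":0.0231,"ay":-0.1248},{"x":-0.0182,"z":0.0231,"ay":-0.1248},{"x":-0.0182,"z":0.0231,"ay":-0.1248},{"x":-0.0182,"z":0.0231,"ay":-0.1248},{"x":-0.0182,"z":0.0231,"ay":-0.1248},{"x":-0.0182,"z":0.0231,"ay":-0.1248},{"x":-0.0182,"z":0.0231,"ay":-0.1248},{"x":-0.0182,"z":0.0231,"ay":-0.1248},{"x":-0.0182,"z":0.0231,"ay":-0.1248},{"x":-0.0182,"z":0.0231,"ay":-0.1248},{"x":-0.0182,"z":0.0231,"ay":-0.1248},{"x":-0.0182,"z":0.0231,"ay":-0.1248},{"x":-0.0182,"z":0.0231,"ay":-0.1248},{"x":-0.0182,"z":0.0231,"ay":-0.1248},{"x":-0.0182,"z":0.0231,"ay":-0.1248},{"x":-0.0182,"z":0.0231,"ay":-0.1248}], jaw=0.6)

```text
schema error: expected keys x, y, z, ax, ay, az
```

```bash
python3 - <<'E'
from h import *
p,R,o=pose();print(p,o['qpos'].round(2),o['joint_vel'].round(2),o['time'])
go((0.597,-0.309,0.12))
save(eyes.read_camera('wrist'),'w1.png')
for n in('tin_a',):
  print([(np.round(d['position']),round(d['conf'],2),unproj('wrist',d['position'],.0,(p,R)).round(4)) for d in models.tip_of('wrist',n)])
print(proj('wrist',(0.597,-.309,.06),(p,R)))
E
```

```text
[ 0.2732321  -0.61716856  0.22747369] [ 1.    0.43  0.07  1.61 -0.03  1.11 -0.07] [-0. -0.  0.  0.  0.  0.  0.] 2.1
straight (tool) [-0.4208  0.1075 -0.1507] rot [-0.0000e+00 -2.4973e+00 -1.0000e-04] screw v [-0.3636  0.1075  0.4626]
[]
(np.float64(-344.67226099507246), np.float64(123.36654170986691))
```

View pics/w1.png

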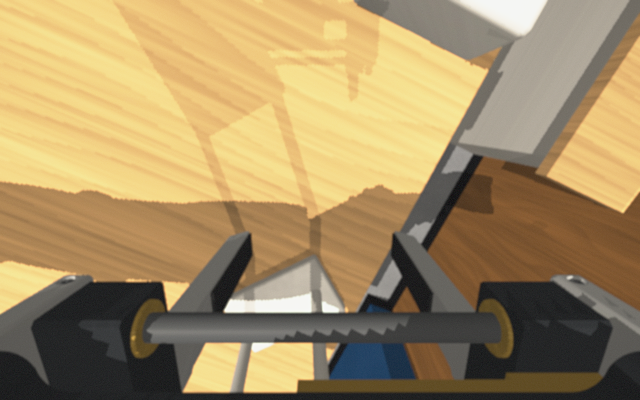

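jog_arm(deltas=[{"x":-0.0182,"y":0,"z":0.0231,"ax":0,"ay":-0.1248,"az":0},{"x":-0.0182,"y":0,"z":0.0231,"ax":0,"ay":-0.1248,"az":0},{"x":-0.0182,"y":0,"z":0.0231,"ax":0,"ay":-0.1248,"az":0},{"x":-0.0182,"y":0,"z":0.0231,"ax":0,"ay":-0.1248,"az":0},{"x":-0.0182,"y":0,"z":0.0231,"ax":0,"ay":-0.1248,"az":0},{"x":-0.0182,"y":0,"z":0.0231,"ax":0,"ay":-0.1248,"az":0},{"x":-0.0182,"y":0,"z":0.0231,"ax":0,"ay":-0.1248,"az":0},{"x":-0.0182,"y":0,"z":0.0231,"ax":0,"ay":-0.1248,"az":0},{"x":-0.0182,"y":0,"z":0.0231,"ax":0,"ay":-0.1248,"az":0},{"x":-0.0182,"y":0,"z":0.0231,"ax":0,"ay":-0.1248,"az":0},{"x":-0.0182,"y":0,"z":0.0231,"ax":0,"ay":-0.1248,"az":0},{"x":-0.0182,"y":0,"z":0.0231,"ax":0,"ay":-0.1248,"az":0},{"x":-0.0182,"y":0,"z":0.0231,"ax":0,"ay":-0.1248,"az":0},{"x":-0.0182,"y":0,"z":0.0231,"ax":0,"ay":-0.1248,"az":0},{"x":-0.0182,"y":0,"z":0.0231,"ax":0,"ay":-0.1248,"az":0},{"x":-0.0182,"y":0,"z":0.0231,"ax":0,"ay":-0.1248,"az":0},{"x":-0.0182,"y":0,"z":0.0231,"ax":0,"ay":-0.1248,"az":0},{"x":-0.0182,"y":0,"z":0.0231,"ax":0,"ay":-0.1248,"az":0},{"x":-0.0182,"y":0,"z":0.0231,"ax":0,"ay":-0.1248,"az":0},{"x":-0.0182,"y":0,"z":0.0231,"ax":0,"ay":-0.1248,"az":0}], jaw=0.6)

```text
time: 3.87
position: [0.6159, -0.3275, 0.2273]
eef_rot: [0.703, -0.703, 0.078, -0.078]
contact_force: [0.4, -0.9, -0.3]
grip_width: 0.601
```

```bash
cat > look.py <<'E'
from h import *
import sys
p,R,o=pose();print(p.round(4),o['qpos'].round(2),round(o['time'],2),'F',o['contact_force'].round(1),'grip',round(o['grip_width'],3))
E
python3 - <<'E'
from look import *
print(o['joint_vel'].round(2))
go((0.597,-0.309,0.12))
save(eyes.read_camera('wrist'),'w2.png')
for n in('tin_a',):
  print([(np.round(d['position']),round(d['conf'],2),unproj('wrist',d['position'],.0,(p,R)).round(4)) for d in models.tip_of('wrist',n)])
print(proj('wrist',(0.597,-.309,.06),(p,R)))
E
```

```text
[ 0.6159 -0.3275  0.2273] [ 0.77  0.52 -0.54  1.52  0.28  1.18  1.53] 3.87 F [ 0.4 -0.9 -0.3] grip 0.601
[ 0.07 -0.36 -0.44  0.65  0.07 -0.21  0.99]
straight (tool) [-0.0225  0.1073  0.0139] rot [-0.0003  0.0058  0.0002] screw v [-0.0225  0.1073  0.0138]
[(array([106., 357.]), 0.75, array([ 0.53  , -0.2619,  0.    ])), (array([162., 334.]), 0.67, array([ 0.5931, -0.306 ,  0.    ]))]
(np.float64(173.46603360327987), np.float64(333.9412576501955))
```

View pics/w2.png

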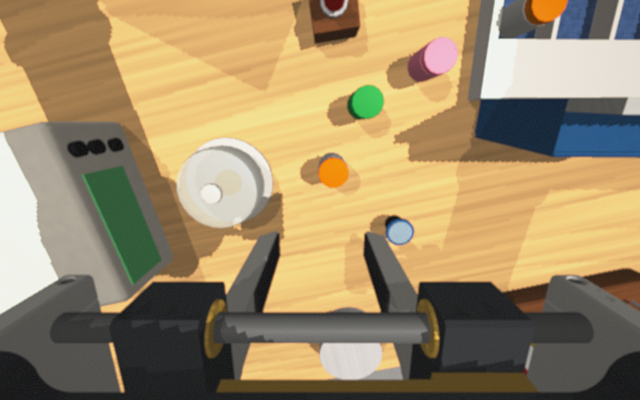

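jog_arm(deltas=[{"x":-0.004,"y":0.02,"z":0.003,"ax":0,"ay":0,"az":0},{"x":-0.004,"y":0.02,"z":0.003,"ax":0,"ay":0,"az":0},{"x":-0.004,"y":0.02,"z":0.003,"ax":0,"ay":0,"az":0},{"x":-0.004,"y":0.02,"z":0.003,"ax":0,"ay":0,"az":0},{"x":-0.004,"y":0.02,"z":0.002,"ax":0,"ay":0,"az":0},{"x":0,"y":0,"z":0,"ax":0,"ay":0,"az":0},{"x":0,"y":0,"z":0,"ax":0,"ay":0,"az":0},{"x":0,"y":0,"z":0,"ax":0,"ay":0,"az":0}])

```text
time: 4.63
position: [0.6001, -0.3119, 0.1287]
eef_rot: [-0.702, 0.703, -0.081, 0.081]
contact_force: [-0.1, -0.2, 0.2]
grip_width: 0.599
```

```bash
python3 - <<'E'
from look import *
go((0.597,-0.309,0.056))
im=eyes.read_camera('wrist');save(im,'w3.png')
print(proj('wrist',(0.597,-.309,.06),(p,R)))
h=cv2.cvtColor(im,cv2.COLOR_RGB2HSV);m=cv2.inRange(h,(8,215,120),(18,255,255));k,l,s,c=cv2.connectedComponentsWithStats(m)
print([(c[i][::-1].round(1),s[i][4],unproj('wrist',c[i][::-1],.06,(p,R)).round(4)) for i in range(1,k) if s[i][4]>50])
E
```

```text
[ 0.6001 -0.3119  0.1287] [ 0.76  0.57 -0.52  1.66  0.33  1.    1.47] 4.63 F [-0.1 -0.2  0.2] grip 0.599
straight (tool) [-0.0037  0.0727  0.0021] rot [ 0.0002 -0.0019  0.0012] screw v [-0.0037  0.0727  0.0021]
(np.float64(216.70510460020014), np.float64(324.63469017048567))
[(array([214.1, 323.2]), np.int32(1210), array([ 0.5945, -0.3096,  0.06  ]))]
```

jog_arm(deltas=[{"x":-0.001,"y":0.015,"z":0.0004,"ax":0,"ay":0,"az":0},{"x":-0.001,"y":0.015,"z":0.0004,"ax":0,"ay":0,"az":0},{"x":-0.001,"y":0.015,"z":0.0004,"ax":0,"ay":0,"az":0},{"x":-0.001,"y":0.014,"z":0.0004,"ax":0,"ay":0,"az":0},{"x":-0.001,"y":0.0137,"z":0,"ax":0,"ay":0,"az":0},{"x":0,"y":0,"z":0,"ax":0,"ay":0,"az":0},{"x":0,"y":0,"z":0,"ax":0,"ay":0,"az":0}])

```text
time: 5.27
position: [0.5947, -0.3086, 0.0546]
eef_rot: [0.703, -0.702, 0.081, -0.081]
contact_force: [-0.2, 0.3, 0.1]
grip_width: 0.601
```

jog_arm(deltas=[{"x":0,"y":0,"z":0,"ax":0,"ay":0,"az":0},{"x":0,"y":0,"z":0,"ax":0,"ay":0,"az":0},{"x":0,"y":0,"z":0,"ax":0,"ay":0,"az":0},{"x":0,"y":0,"z":0,"ax":0,"ay":0,"az":0},{"x":0,"y":0,"z":0,"ax":0,"ay":0,"az":0}], jaw=0)

```text
time: 5.68
position: [0.5952, -0.3088, 0.0555]
eef_rot: [-0.702, 0.703, -0.08, 0.081]
contact_force: [-0.8, -0.4, 5.0]
grip_width: 0.373
```

```bash
python3 - <<'E'
from look import *
im=eyes.read_camera('wrist');save(im,'w4.png')
go((0.5033,0.0565,0.16))
go((0.596,-0.309,0.16))
E
```

```text
[ 0.5952 -0.3088  0.0555] [ 0.73  0.65 -0.49  1.72  0.38  0.87  1.42] 5.68 F [-0.8 -0.4  5. ] grip 0.373
straight (tool) [-0.1723 -0.1048  0.3349] rot [ 0.0002 -0.0014  0.001 ] screw v [-0.1722 -0.1047  0.335 ]
straight (tool) [ 0.0009 -0.1045 -0.    ] rot [ 0.0002 -0.0014  0.001 ] screw v [ 0.0008 -0.1045 -0.    ]
```

View pics/w4.png

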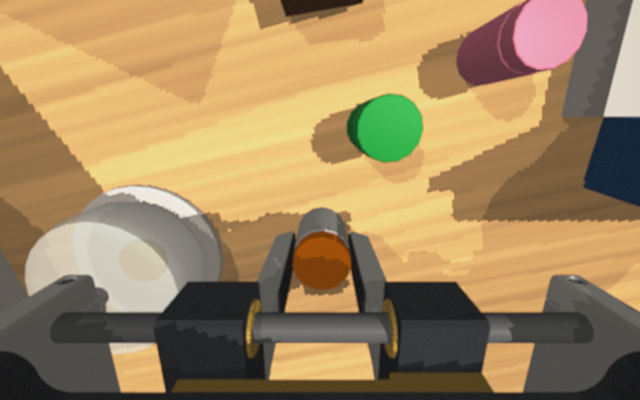

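jog_arm(deltas=[{"x":0,"y":-0.02,"z":0,"ax":0,"ay":0,"az":0},{"x":0,"y":-0.03,"z":0,"ax":0,"ay":0,"az":0},{"x":-0.02,"y":-0.025,"z":0,"ax":0,"ay":0,"az":0},{"x":-0.03,"y":-0.02,"z":0,"ax":0,"ay":0,"az":0},{"x":-0.03,"y":-0.01,"z":0,"ax":0,"ay":0,"az":0},{"x":-0.03,"y":0,"z":0.01,"ax":0,"ay":0,"az":0},{"x":-0.03,"y":0,"z":0.02,"ax":0,"ay":0,"az":0},{"x":-0.02,"y":0,"z":0.03,"ax":0,"ay":0,"az":0},{"x":-0.012,"y":0,"z":0.03,"ax":0,"ay":0,"az":0},{"x":0,"y":0,"z":0.035,"ax":0,"ay":0,"az":0},{"x":0,"y":0,"z":0.035,"ax":0,"ay":0,"az":0},{"x":0,"y":0,"z":0.035,"ax":0,"ay":0,"az":0},{"x":0,"y":0,"z":0.035,"ax":0,"ay":0,"az":0},{"x":0,"y":0,"z":0.035,"ax":0,"ay":0,"az":0},{"x":0,"y":0,"z":0.03,"ax":0,"ay":0,"az":0},{"x":0,"y":0,"z":0.025,"ax":0,"ay":0,"az":0},{"x":0,"y":0,"z":0.015,"ax":0,"ay":0,"az":0},{"x":0,"y":0,"z":0,"ax":0,"ay":0,"az":0},{"x":0,"y":0,"z":0,"ax":0,"ay":0,"az":0},{"x":0,"y":0,"z":0,"ax":0,"ay":0,"az":0}])

```text
time: 7.4
position: [0.503, 0.0559, 0.1597]
eef_rot: [-0.702, 0.703, -0.081, 0.081]
contact_force: [-0.6, -0.4, -1.9]
grip_width: 0.376
```

```bash
python3 - <<'E'
from look import *
im=eyes.read_camera('wrist');save(im,'w5.png')
go((0.5033,0.0565,0.063))
for t in('cell_left','cell_middle','pin_hole'):
  print(t,[(np.round(d['position']),round(d['conf'],2),unproj('wrist',d['position'],.032 if t=='pin_hole' else .005,(p,R)).round(4)) for d in models.tip_of('wrist',t)])
E
```

```text
[0.503  0.0559 0.1597] [ 0.4   0.31 -0.74  2.01  0.27  0.91  0.86] 7.4 F [-0.6 -0.4 -1.9] grip 0.376
straight (tool) [0.     0.0967 0.001 ] rot [ 0.0005 -0.0025 -0.0002] screw v [0.     0.0967 0.001 ]
cell_left [(array([198., 318.]), 0.91, array([0.5057, 0.051 , 0.005 ]))]
cell_middle [(array([200., 263.]), 0.67, array([ 0.4928, -0.0101,  0.005 ]))]
pin_hole [(array([146., 259.]), 0.92, array([0.4336, 0.0089, 0.032 ]))]
```

View pics/w5.png

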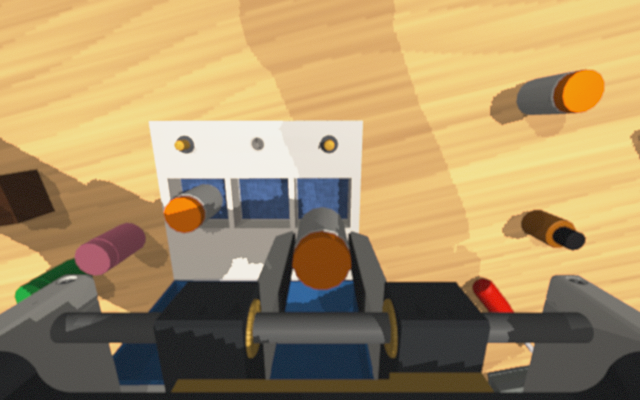

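jog_arm(deltas=[{"x":0,"y":0.025,"z":0.0005,"ax":0,"ay":0,"az":0},{"x":0,"y":0.025,"z":0.0005,"ax":0,"ay":0,"az":0},{"x":0,"y":0.02,"z":0,"ax":0,"ay":0,"az":0},{"x":0,"y":0.014,"z":0,"ax":0,"ay":0,"az":0},{"x":0,"y":0.01,"z":0,"ax":0,"ay":0,"az":0},{"x":0,"y":0.004,"z":0,"ax":0,"ay":0,"az":0},{"x":0,"y":0,"z":0,"ax":0,"ay":0,"az":0},{"x":0,"y":0,"z":0,"ax":0,"ay":0,"az":0}])

```text
time: 8.27
position: [0.5039, 0.0576, 0.0624]
eef_rot: [0.703, -0.702, 0.081, -0.081]
contact_force: [0.7, 0.1, -1.9]
grip_width: 0.374
```

```bash
python3 - <<'E'
from look import *
go((0.5033,0.0565,0.061))
P5=(np.array([0.503,0.0559,0.1597]),target((0,0,0),CY+0.0025)[1])
g=cv2.imread('pics/w5.png',0)
for name,(r,c) in {'pin':(143.5,257),'plR':(144,185),'plL':(144,328)}.items():
    r=int(r);c=int(c);w=g[r-10:r+11,c-13:c+14].astype(float);bg=np.median(w);ww=np.clip(bg-25-w,0,None)
    yy,xx=np.mgrid[r-10:r+11,c-13:c+14];rc=((yy*ww).sum()/ww.sum(),(xx*ww).sum()/ww.sum());print(name,np.round(rc,2),unproj('wrist',rc,.032,P5).round(4))
E
```

```text
[0.5039 0.0576 0.0624] [ 0.31  0.46 -0.67  2.08  0.42  0.73  0.72] 8.27 F [ 0.7  0.1 -1.9] grip 0.374
straight (tool) [-0.0003  0.0014 -0.0012] rot [-0.0002 -0.0015  0.0005] screw v [-0.0003  0.0014 -0.0012]
pin [143.35 257.34] [0.4314 0.0078 0.032 ]
plR [144.24 186.61] [ 0.4168 -0.0596  0.032 ]
plL [143.73 327.27] [0.4469 0.0741 0.032 ]
```

jog_arm(deltas=[{"x":0,"y":0.001,"z":0,"ax":0,"ay":0,"az":0},{"x":0,"y":0,"z":0,"ax":0,"ay":0,"az":0},{"x":0,"y":0,"z":0,"ax":0,"ay":0,"az":0},{"x":0,"y":-0.01,"z":0,"ax":0,"ay":0,"az":0},{"x":0,"y":-0.03,"z":0,"ax":0,"ay":0,"az":0},{"x":0,"y":-0.035,"z":0,"ax":0,"ay":0,"az":0},{"x":0,"y":-0.02,"z":0,"ax":0,"ay":0,"az":0},{"x":0,"y":0,"z":0,"ax":0,"ay":0,"az":0}], jaw=0.55)

```text
time: 8.93
position: [0.5056, 0.0583, 0.1607]
eef_rot: [0.703, -0.702, 0.079, -0.083]
contact_force: [1.4, 0.1, -0.2]
grip_width: 0.546
```

```bash
python3 - <<'E'
from look import *
im=eyes.read_camera('wrist');save(im,'w6.png')
go((0.4525,0.2915,0.14))
go((0.4525,0.2915,0.056))
E
```

```text
[0.5056 0.0583 0.1607] [ 0.4   0.31 -0.75  2.01  0.27  0.91  0.85] 8.93 F [ 1.4  0.1 -0.2] grip 0.546
straight (tool) [-0.1041  0.0184  0.2157] rot [-0.0008 -0.0015  0.0044] screw v [-0.1039  0.0185  0.2157]
straight (tool) [-0.1045  0.1024  0.2156] rot [-0.0008 -0.0015  0.0044] screw v [-0.1041  0.1025  0.2157]
```

View pics/w6.png

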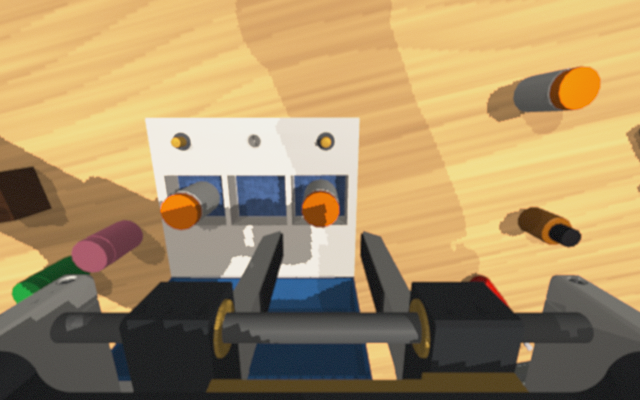

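jog_arm(deltas=[{"x":-0.01,"y":0,"z":0.02,"ax":0,"ay":0,"az":0},{"x":-0.015,"y":0,"z":0.03,"ax":0,"ay":0,"az":0},{"x":-0.017,"y":0,"z":0.036,"ax":0,"ay":0,"az":0},{"x":-0.017,"y":0,"z":0.036,"ax":0,"ay":0,"az":0},{"x":-0.017,"y":0.005,"z":0.036,"ax":0,"ay":0,"az":0},{"x":-0.016,"y":0.007,"z":0.032,"ax":0,"ay":0,"az":0},{"x":-0.012,"y":0.006,"z":0.026,"ax":0,"ay":0,"az":0},{"x":0,"y":0,"z":0,"ax":0,"ay":0,"az":0},{"x":0,"y":0,"z":0,"ax":0,"ay":0,"az":0},{"x":0,"y":0,"z":0,"ax":0,"ay":0,"az":0}], jaw=0.65)

```text
time: 9.82
position: [0.451, 0.291, 0.1374]
eef_rot: [-0.702, 0.703, -0.081, 0.08]
contact_force: [0.9, -1.0, -0.8]
grip_width: 0.653
```

```bash
python3 - <<'E'
from look import *
im=eyes.read_camera('wrist');save(im,'w7.png')
h=cv2.cvtColor(im,cv2.COLOR_RGB2HSV);m=cv2.inRange(h,(8,215,120),(18,255,255));k,l,s,c=cv2.connectedComponentsWithStats(m)
print([(c[i][::-1].round(1),s[i][4],unproj('wrist',c[i][::-1],.06,(p,R)).round(4)) for i in range(1,k) if s[i][4]>50])
go((0.4525,0.2915,0.056))
E
```

```text
[0.451  0.291  0.1374] [-0.04  0.41 -0.79  1.96  0.37  0.92  0.32] 9.82 F [ 0.9 -1.  -0.8] grip 0.653
[(array([215.7, 324. ]), np.int32(1108), array([0.4497, 0.293 , 0.06  ]))]
straight (tool) [0.0008 0.0816 0.0013] rot [ 0.0008 -0.0022 -0.0002] screw v [0.0008 0.0816 0.0013]
```

View pics/w7.png

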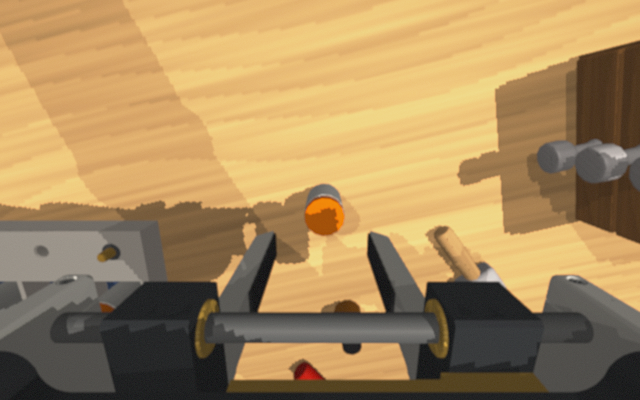

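jog_arm(deltas=[{"x":0,"y":0.02,"z":0.001,"ax":0,"ay":0,"az":0},{"x":0,"y":0.022,"z":0,"ax":0,"ay":0,"az":0},{"x":0,"y":0.02,"z":0,"ax":0,"ay":0,"az":0},{"x":0,"y":0.013,"z":0,"ax":0,"ay":0,"az":0},{"x":0,"y":0.006,"z":0,"ax":0,"ay":0,"az":0},{"x":0,"y":0,"z":0,"ax":0,"ay":0,"az":0}])

```text
time: 10.37
position: [0.4513, 0.2917, 0.056]
eef_rot: [-0.702, 0.703, -0.082, 0.081]
contact_force: [-0.2, -0.2, 0.5]
grip_width: 0.651
```

jog_arm(deltas=[{"x":0,"y":0,"z":0,"ax":0,"ay":0,"az":0},{"x":0,"y":0,"z":0,"ax":0,"ay":0,"az":0},{"x":0,"y":0,"z":0,"ax":0,"ay":0,"az":0},{"x":0,"y":0,"z":0,"ax":0,"ay":0,"az":0},{"x":0,"y":0,"z":0,"ax":0,"ay":0,"az":0},{"x":0,"y":0,"z":0,"ax":0,"ay":0,"az":0}], jaw=0)

```text
time: 10.87
position: [0.4519, 0.2928, 0.0574]
eef_rot: [0.703, -0.702, 0.08, -0.081]
contact_force: [1.3, -1.2, 7.4]
grip_width: 0.377
```

```bash
python3 - <<'E'
from look import *
go((0.4895,-0.0055,0.16))
E
```

```text
[0.4519 0.2928 0.0574] [-0.12  0.52 -0.72  2.01  0.49  0.78  0.22] 10.87 F [ 1.3 -1.2  7.4] grip 0.377
straight (tool) [ 0.1044 -0.1027 -0.2819] rot [-0.0007 -0.0013  0.0009] screw v [ 0.1042 -0.1026 -0.2821]
```

jog_arm(deltas=[{"x":0,"y":-0.02,"z":0,"ax":0,"ay":0,"az":0},{"x":0,"y":-0.03,"z":0,"ax":0,"ay":0,"az":0},{"x":0.005,"y":-0.03,"z":-0.01,"ax":0,"ay":0,"az":0},{"x":0.01,"y":-0.015,"z":-0.02,"ax":0,"ay":0,"az":0},{"x":0.013,"y":-0.008,"z":-0.032,"ax":0,"ay":0,"az":0},{"x":0.013,"y":0,"z":-0.035,"ax":0,"ay":0,"az":0},{"x":0.013,"y":0,"z":-0.035,"ax":0,"ay":0,"az":0},{"x":0.013,"y":0,"z":-0.035,"ax":0,"ay":0,"az":0},{"x":0.013,"y":0,"z":-0.035,"ax":0,"ay":0,"az":0},{"x":0.013,"y":0,"z":-0.035,"ax":0,"ay":0,"az":0},{"x":0.011,"y":0,"z":-0.028,"ax":0,"ay":0,"az":0},{"x":0,"y":0,"z":-0.017,"ax":0,"ay":0,"az":0},{"x":0,"y":0,"z":0,"ax":0,"ay":0,"az":0},{"x":0,"y":0,"z":0,"ax":0,"ay":0,"az":0},{"x":0,"y":0,"z":0,"ax":0,"ay":0,"az":0},{"x":0,"y":0,"z":0,"ax":0,"ay":0,"az":0}])

```text
time: 12.2
position: [0.4889, -0.0044, 0.1599]
eef_rot: [0.703, -0.702, 0.08, -0.08]
contact_force: [-0.6, 0.4, -0.1]
grip_width: 0.374
```

```bash
python3 - <<'E'
from look import *
im=eyes.read_camera('wrist');save(im,'w8.png')
go((0.4895,-0.0055,0.063))
E
```

```text
[ 0.4889 -0.0044  0.1599] [ 0.53  0.28 -0.74  2.05  0.24  0.9   1.  ] 12.2 F [-0.6  0.4 -0.1] grip 0.374
straight (tool) [ 0.0008  0.0969 -0.0009] rot [-0.0003  0.0006  0.0002] screw v [ 0.0009  0.0969 -0.0009]
```

View pics/w8.png

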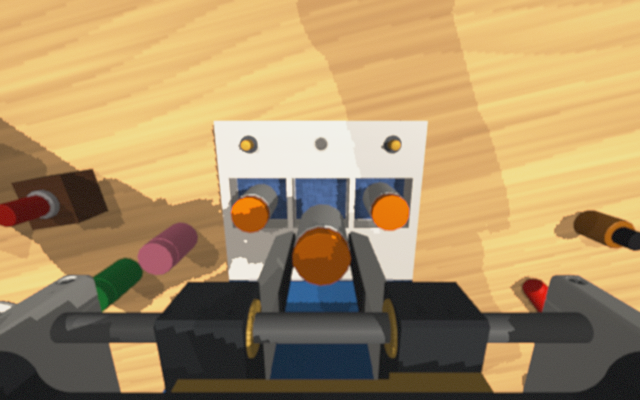

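jog_arm(deltas=[{"x":0,"y":0.025,"z":-0.001,"ax":0,"ay":0,"az":0},{"x":0.001,"y":0.025,"z":0,"ax":0,"ay":0,"az":0},{"x":0,"y":0.02,"z":0,"ax":0,"ay":0,"az":0},{"x":0,"y":0.013,"z":0,"ax":0,"ay":0,"az":0},{"x":0,"y":0.009,"z":0,"ax":0,"ay":0,"az":0},{"x":0,"y":0.004,"z":0,"ax":0,"ay":0,"az":0},{"x":0,"y":0,"z":0,"ax":0,"ay":0,"az":0},{"x":0,"y":0,"z":0,"ax":0,"ay":0,"az":0},{"x":0,"y":0,"z":0,"ax":0,"ay":0,"az":0}])

```text
time: 13.0
position: [0.4901, -0.0068, 0.0647]
eef_rot: [0.703, -0.702, 0.08, -0.081]
contact_force: [-0.0, -0.2, -0.2]
grip_width: 0.373
```

```bash
python3 - <<'E'
from look import *
go((0.4895,-0.0055,0.062))
P5=(np.array([0.4889,-0.0044,0.1599]),target((0,0,0),CY-0.0006)[1])
g=cv2.imread('pics/w8.png',0)
for name,(r,c) in {'pin':(144,320),'plR':(145,248),'plL':(145,392)}.items():
    r=int(r);c=int(c);w=g[r-10:r+11,c-13:c+14].astype(float);bg=np.median(w);ww=np.clip(bg-25-w,0,None)
    yy,xx=np.mgrid[r-10:r+11,c-13:c+14];rc=((yy*ww).sum()/ww.sum(),(xx*ww).sum()/ww.sum());print(name,np.round(rc,2),unproj('wrist',rc,.032,P5).round(4))
E
```

```text
[ 0.4901 -0.0068  0.0647] [ 0.44  0.43 -0.66  2.12  0.4   0.72  0.86] 13.0 F [-0.  -0.2 -0.2] grip 0.373
straight (tool) [-0.0009  0.0027  0.0011] rot [-0.0002 -0.0013  0.0013] screw v [-0.0009  0.0027  0.0011]
pin [143.61 320.7 ] [0.4313 0.0077 0.032 ]
plR [143.95 250.  ] [ 0.4161 -0.0594  0.032 ]
plL [144.06 389.53] [0.4469 0.073  0.032 ]
```

jog_arm(deltas=[{"x":0,"y":0.001,"z":0,"ax":0,"ay":0,"az":0},{"x":0,"y":0,"z":0,"ax":0,"ay":0,"az":0},{"x":0,"y":0,"z":0,"ax":0,"ay":0,"az":0},{"x":0,"y":-0.01,"z":0,"ax":0,"ay":0,"az":0},{"x":0,"y":-0.03,"z":0,"ax":0,"ay":0,"az":0},{"x":0,"y":-0.035,"z":0,"ax":0,"ay":0,"az":0},{"x":0,"y":-0.035,"z":0,"ax":0,"ay":0,"az":0},{"x":0,"y":-0.035,"z":0,"ax":0,"ay":0,"az":0},{"x":0,"y":-0.035,"z":0,"ax":0,"ay":0,"az":0},{"x":0,"y":-0.02,"z":0,"ax":0,"ay":0,"az":0},{"x":0,"y":0,"z":0,"ax":0,"ay":0,"az":0}], jaw=0.53)

```text
time: 13.92
position: [0.4912, -0.0064, 0.2679]
eef_rot: [-0.702, 0.703, -0.078, 0.083]
contact_force: [0.8, 1.0, 0.3]
grip_width: 0.53
```

```bash
cat >> h.py <<'E'
CY=-0.2255
CC=np.array([0.4926,-0.0064])
CX=np.array([np.cos(CY),np.sin(CY)]);CYv=np.array([-np.sin(CY),np.cos(CY)])
def case2w(x,y,z): 
    q=CC+x*CX+y*CYv; return np.array([q[0],q[1],z])
def liderr(th,obs):
    X=case2w(.085-.148*np.cos(th)+.010*np.sin(th),0,.032+.148*np.sin(th)+.010*np.cos(th))
    return [np.subtract(proj(n,X),rc) for n,rc in obs]
E
python3 - <<'E'
from look import *
im=eyes.read_camera('wrist');save(im,'w9.png')
ims=eyes.read_camera('scene');save(ims,'s9.png');print([ (np.round(d['position'],1),round(d['conf'],2)) for d in models.tip_of('scene','lid_hole')])
obs=[('scene',(186,301)),('top',(186,334))]
for th in np.arange(1.35,1.7,.05): print(round(th,2),np.round(liderr(th,obs),1).tolist())
g=cv2.imread('pics/s9.png')[150:250,240:370];cv2.imwrite('pics/s9c.png',cv2.resize(g,None,fx=5,fy=5,interpolation=cv2.INTER_CUBIC))
E
```

```text
[ 0.4912 -0.0064  0.2679] [ 0.6   0.15 -0.78  1.93  0.12  1.11  1.12] 13.92 F [0.8 1.  0.3] grip 0.53
[(array([190.9, 287.3]), 0.73), (array([186.9, 313.2]), 0.72), (array([185.4, 300.8]), 0.59), (array([165.7, 310. ]), 0.37)]
1.35 [[-15.7, 4.5], [18.6, -0.4]]
1.4 [[-13.3, 4.2], [15.4, 0.4]]
1.45 [[-10.8, 3.9], [12.1, 1.1]]
1.5 [[-8.2, 3.6], [8.8, 1.9]]
1.55 [[-5.4, 3.3], [5.6, 2.6]]
1.6 [[-2.6, 3.0], [2.4, 3.3]]
1.65 [[0.4, 2.7], [-0.8, 4.1]]
```

View pics/w9.png

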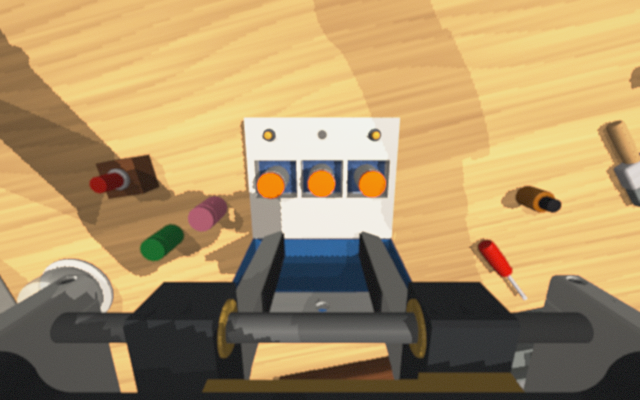

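View pics/s9c.png

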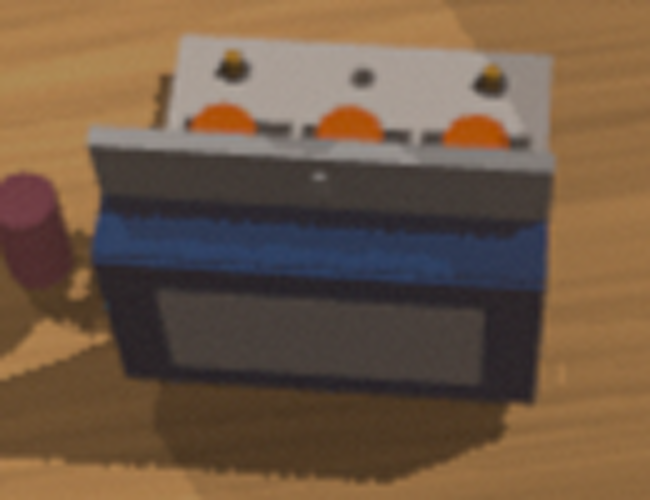

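jog_arm(deltas=[{"x":0.015,"y":0,"z":0,"ax":0,"ay":0,"az":0},{"x":0.03,"y":0,"z":0,"ax":0,"ay":0,"az":0},{"x":0.035,"y":0,"z":0,"ax":0,"ay":0,"az":0},{"x":0.035,"y":0,"z":0,"ax":0,"ay":0,"az":0},{"x":0.035,"y":0,"z":0,"ax":0,"ay":0,"az":0},{"x":0.017,"y":0,"z":0,"ax":0,"ay":0,"az":0},{"x":0,"y":0,"z":0,"ax":0,"ay":0,"az":0},{"x":0,"y":0.015,"z":0,"ax":0,"ay":0,"az":0},{"x":0,"y":0.025,"z":0,"ax":0,"ay":0,"az":0},{"x":0,"y":0.03,"z":0,"ax":0,"ay":0,"az":0},{"x":0,"y":0.025,"z":0,"ax":0,"ay":0,"az":0},{"x":0,"y":0.017,"z":0,"ax":0,"ay":0,"az":0},{"x":0,"y":0,"z":0,"ax":0,"ay":0,"az":0},{"x":0,"y":0,"z":0,"ax":0,"ay":0,"az":0}], jaw=0)

```text
time: 15.23
position: [0.651, -0.0442, 0.1498]
eef_rot: [0.703, -0.702, 0.081, -0.079]
contact_force: [0.4, -0.4, 0.4]
grip_width: 0.007
```

```bash
python3 - <<'E'
from look import *
save(eyes.read_camera('scene')[60:300,180:440].repeat(2,0).repeat(2,1),'s10.png')
d=p[:2]-CC;print('case xy',d@CX,d@CYv,'yaw',np.arctan2(R[1,0],R[0,0]))
r=.105
ths=np.linspace(1.63,0.06,27)
ph=np.arctan2(.045,r);rho=np.hypot(r,.045)
X=.085-rho*np.cos(ths+ph)+.008;Z=.032+rho*np.sin(ths+ph)+.022
print('start',X[0],Z[0])
for i in range(1,27): print(i,round(ths[i],2),'dx',round(X[i]-X[i-1],4),'dy',round(-(Z[i]-Z[i-1]),4))
E
```

```text
[ 0.651  -0.0442  0.1498] [ 0.46  0.55 -0.67  1.69  0.38  1.04  1.  ] 15.23 F [ 0.4 -0.4  0.4] grip 0.007
case xy 0.16286508980764966 -0.0014689972006486495 yaw -0.22804022607837357
start 0.14413391368697903 0.15615342809251473
1 1.57 dx -0.0063 dy -0.0029
2 1.51 dx -0.0064 dy -0.0025
3 1.45 dx -0.0066 dy -0.0021
4 1.39 dx -0.0067 dy -0.0017
5 1.33 dx -0.0068 dy -0.0013
6 1.27 dx -0.0068 dy -0.0009
7 1.21 dx -0.0069 dy -0.0005
8 1.15 dx -0.0069 dy -0.0001
9 1.09 dx -0.0069 dy 0.0003
10 1.03 dx -0.0069 dy 0.0008
11 0.97 dx -0.0068 dy 0.0012
12 0.91 dx -0.0067 dy 0.0016
13 0.84 dx -0.0066 dy 0.002
14 0.78 dx -0.0065 dy 0.0024
15 0.72 dx -0.0063 dy 0.0028
16 0.66 dx -0.0061 dy 0.0031
17 0.6 dx -0.0059 dy 0.0035
18 0.54 dx -0.0057 dy 0.0039
19 0.48 dx -0.0055 dy 0.0042
20 0.42 dx -0.0052 dy 0.0045
21 0.36 dx -0.0049 dy 0.0048
22 0.3 dx -0.0046 dy 0.0051
23 0.24 dx -0.0043 dy 0.0054
24 0.18 dx -0.004 dy 0.0056
25 0.12 dx -0.0036 dy 0.0059
26 0.06 dx -0.0033 dy 0.0061
```

View pics/s10.png

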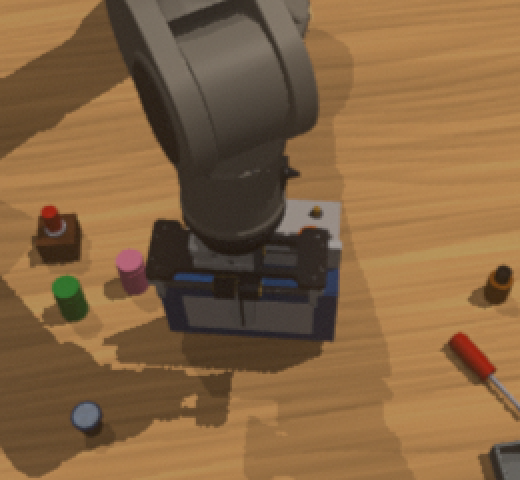

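jog_arm(deltas=[{"x":-0.009,"y":-0.004,"z":0,"ax":0,"ay":0,"az":0},{"x":-0.009,"y":-0.003,"z":0,"ax":0,"ay":0,"az":0},{"x":-0.006,"y":-0.003,"z":0,"ax":0,"ay":0,"az":0},{"x":-0.0065,"y":-0.0025,"z":0,"ax":0,"ay":0,"az":0},{"x":-0.0065,"y":-0.002,"z":0,"ax":0,"ay":0,"az":0},{"x":-0.0065,"y":-0.0015,"z":0,"ax":0,"ay":0,"az":0},{"x":-0.007,"y":-0.0015,"z":0,"ax":0,"ay":0,"az":0},{"x":-0.007,"y":-0.001,"z":0,"ax":0,"ay":0,"az":0},{"x":-0.007,"y":-0.0005,"z":0,"ax":0,"ay":0,"az":0},{"x":-0.007,"y":0,"z":0,"ax":0,"ay":0,"az":0},{"x":-0.007,"y":0.0005,"z":0,"ax":0,"ay":0,"az":0},{"x":-0.007,"y":0.001,"z":0,"ax":0,"ay":0,"az":0},{"x":-0.007,"y":0.001,"z":0,"ax":0,"ay":0,"az":0},{"x":-0.0065,"y":0.0015,"z":0,"ax":0,"ay":0,"az":0},{"x":0,"y":0,"z":0,"ax":0,"ay":0,"az":0}])

```text
time: 16.53
position: [0.5541, -0.022, 0.1653]
eef_rot: [-0.702, 0.703, -0.081, 0.08]
contact_force: [-0.2, -0.1, 0.7]
grip_width: 0.006
```

```bash
python3 - <<'E'
from look import *
save(eyes.read_camera('scene')[60:300,180:440].repeat(2,0).repeat(2,1),'s11.png')
d=p[:2]-CC;print('case xy',d@CX,d@CYv)
E
```

```text
[ 0.5541 -0.022   0.1653] [ 0.52  0.39 -0.73  1.9   0.31  0.97  0.99] 16.53 F [-0.2 -0.1  0.7] grip 0.006
case xy 0.06344762331836823 -0.0014378792678502764
```

View pics/s11.png

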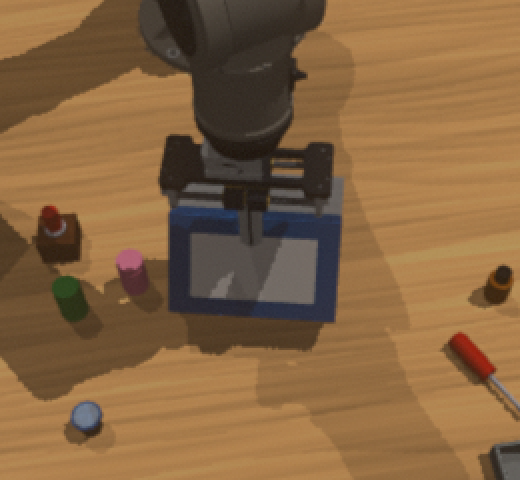

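jog_arm(deltas=[{"x":-0.0065,"y":0.002,"z":0,"ax":0,"ay":0,"az":0},{"x":-0.0065,"y":0.0025,"z":0,"ax":0,"ay":0,"az":0},{"x":-0.0065,"y":0.003,"z":0,"ax":0,"ay":0,"az":0},{"x":-0.006,"y":0.003,"z":0,"ax":0,"ay":0,"az":0},{"x":-0.006,"y":0.0035,"z":0,"ax":0,"ay":0,"az":0},{"x":-0.0057,"y":0.004,"z":0,"ax":0,"ay":0,"az":0},{"x":-0.0055,"y":0.0042,"z":0,"ax":0,"ay":0,"az":0},{"x":-0.0052,"y":0.0045,"z":0,"ax":0,"ay":0,"az":0},{"x":-0.005,"y":0.005,"z":0,"ax":0,"ay":0,"az":0},{"x":-0.0046,"y":0.005,"z":0,"ax":0,"ay":0,"az":0},{"x":-0.0043,"y":0.0055,"z":0,"ax":0,"ay":0,"az":0},{"x":-0.004,"y":0.0055,"z":0,"ax":0,"ay":0,"az":0},{"x":-0.0036,"y":0.006,"z":0,"ax":0,"ay":0,"az":0},{"x":0,"y":0.005,"z":0,"ax":0,"ay":0,"az":0},{"x":0,"y":0,"z":0,"ax":0,"ay":0,"az":0},{"x":0,"y":0,"z":0,"ax":0,"ay":0,"az":0},{"x":0,"y":0,"z":0,"ax":0,"ay":0,"az":0}])

```text
time: 18.0
position: [0.4886, -0.0065, 0.1072]
eef_rot: [0.703, -0.702, 0.081, -0.081]
contact_force: [0.5, 0.1, 0.9]
grip_width: 0.007
```

```bash
python3 - <<'E'
from look import *
save(eyes.read_camera('scene')[60:300,180:440].repeat(2,0).repeat(2,1),'s12.png')
d=p[:2]-CC;print('case xy',d@CX,d@CYv)
go((0.4243,-0.2715,.2))
E
```

```text
[ 0.4886 -0.0065  0.1072] [ 0.5   0.36 -0.73  2.09  0.34  0.8   0.91] 18.0 F [0.5 0.1 0.9] grip 0.007
case xy -0.0038890679746366452 -0.0009786635009387324
straight (tool) [-0.0024 -0.0928 -0.2727] rot [-0.0003 -0.0014  0.0005] screw v [-0.0026 -0.0928 -0.2727]
```

View pics/s12.png

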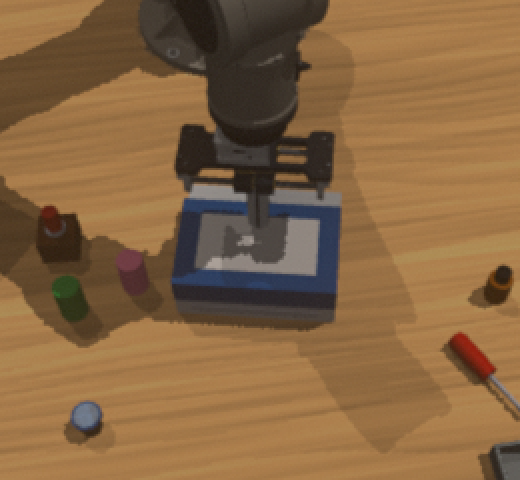

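jog_arm(deltas=[{"x":0,"y":0.003,"z":0,"ax":0,"ay":0,"az":0},{"x":0,"y":0.002,"z":0,"ax":0,"ay":0,"az":0},{"x":0,"y":0,"z":0,"ax":0,"ay":0,"az":0},{"x":0,"y":0,"z":0,"ax":0,"ay":0,"az":0},{"x":0,"y":0,"z":0,"ax":0,"ay":0,"az":0},{"x":0,"y":-0.01,"z":0,"ax":0,"ay":0,"az":0},{"x":0,"y":-0.03,"z":0,"ax":0,"ay":0,"az":0},{"x":0,"y":-0.03,"z":-0.01,"ax":0,"ay":0,"az":0},{"x":0,"y":-0.02,"z":-0.02,"ax":0,"ay":0,"az":0},{"x":0,"y":-0.005,"z":-0.03,"ax":0,"ay":0,"az":0},{"x":0,"y":0,"z":-0.035,"ax":0,"ay":0,"az":0},{"x":0,"y":0,"z":-0.035,"ax":0,"ay":0,"az":0},{"x":0,"y":0,"z":-0.035,"ax":0,"ay":0,"az":0},{"x":0,"y":0,"z":-0.035,"ax":0,"ay":0,"az":0},{"x":0,"y":0,"z":-0.035,"ax":0,"ay":0,"az":0},{"x":0,"y":0,"z":-0.025,"ax":0,"ay":0,"az":0},{"x":0,"y":0,"z":-0.013,"ax":0,"ay":0,"az":0},{"x":0,"y":0,"z":0,"ax":0,"ay":0,"az":0},{"x":0,"y":0,"z":0,"ax":0,"ay":0,"az":0},{"x":0,"y":0,"z":0,"ax":0,"ay":0,"az":0}], jaw=0)

```text
time: 19.72
position: [0.4268, -0.2711, 0.1974]
eef_rot: [0.703, -0.702, 0.08, -0.08]
contact_force: [0.0, 1.0, -0.6]
grip_width: 0.005
```

```bash
python3 - <<'E'
from look import *
im=eyes.read_camera('wrist');save(im,'w13.png')
s=eyes.read_camera('scene');save(s,'s13.png');save(eyes.read_camera('top'),'t13.png')
for t in('pin','stand'):
  print(t,[(np.round(d['position']),round(d['conf'],2)) for d in models.look_for('wrist',t)],[(np.round(d['position']),round(d['conf'],2),unproj('wrist',d['position'],0.006 if t=='pin' else 0,(p,R)).round(4)) for d in models.tip_of('wrist',t)])
h=cv2.cvtColor(im,cv2.COLOR_RGB2HSV);m=cv2.inRange(h,(0,180,90),(5,255,255))|cv2.inRange(h,(175,180,90),(180,255,255));k,l,s,c=cv2.connectedComponentsWithStats(m)
print([(c[i][::-1].round(1),s[i][4],unproj('wrist',c[i][::-1],.082,(p,R)).round(4)) for i in range(1,k) if s[i][4]>50])
go((0.426,-0.271,.1))
a=cv2.imread('pics/s13.png')[150:260,240:380];b=cv2.imread('pics/t13.png')[170:280,270:410];cv2.imwrite('pics/st13.png',cv2.resize(np.hstack([a,b]),None,fx=2.8,fy=2.8,interpolation=cv2.INTER_CUBIC))
E
```

```text
[ 0.4268 -0.2711  0.1974] [ 0.99  0.24 -0.63  1.98  0.17  0.97  1.63] 19.72 F [ 0.   1.  -0.6] grip 0.005
pin [] [(array([187., 322.]), 0.84, array([ 0.4263, -0.2702,  0.006 ]))]
stand [(array([180., 319.]), 0.75), (array([207., 553.]), 0.58)] [(array([186., 318.]), 0.76, array([ 0.4247, -0.2751,  0.    ]))]
[(array([201.5, 320.5]), np.int32(413), array([ 0.4229, -0.2716,  0.082 ]))]
straight (tool) [-0.0006  0.0971  0.0008] rot [-0.     -0.0005  0.    ] screw v [-0.0006  0.0971  0.0008]
```

View pics/w13.png

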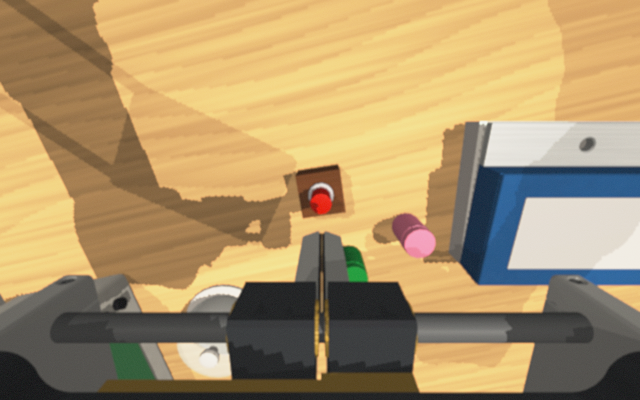

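View pics/st13.png

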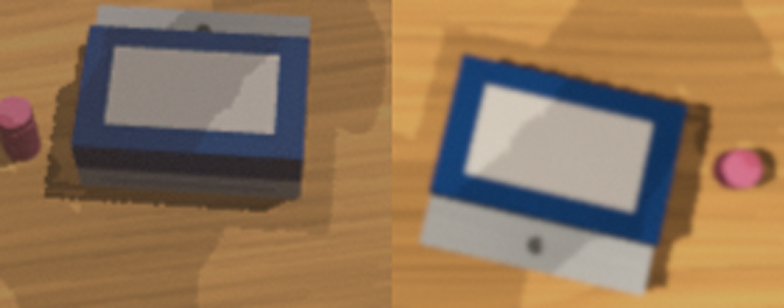

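```bash
python3 - <<'E'
from h import *
P=(np.array([0.4268,-0.2711,.1974]),target((0,0,0),-0.2276)[1])
a=cv2.imread('pics/w13.png')[155:235,280:360]
b=cv2.resize(a,None,fx=7,fy=7,interpolation=cv2.INTER_CUBIC)
for X in [(0.425,-0.271,.082),(0.425,-.271,.048),(0.425,-.271,.042)]:
    r,c=proj('wrist',X,P);print(X,round(r,1),round(c,1));cv2.drawMarker(b,(int((c-280+.5)*7),int((r-155+.5)*7)),(0,255,0),0,12,1)
for z,rad in ((.082,.011),(.048,.014)):
    pts=[proj('wrist',(0.425+rad*np.cos(t),-.271+rad*np.sin(t),z),P) for t in np.linspace(0,6.28,40)]
    cv2.polylines(b,[np.int32([((c-280+.5)*7,(r-155+.5)*7) for r,c in pts])],True,(255,255,0),1)
pts=[proj('wrist',(0.425+x,-.271+y,.042),P) for x,y in ((-.025,-.025),(-.025,.025),(.025,.025),(.025,-.025))]
cv2.imwrite('pics/w13c.png',b)
E
```

```text
(0.425, -0.271, 0.082) 203.4 321.6
(0.425, -0.271, 0.048) 194.9 321.5
(0.425, -0.271, 0.042) 193.6 321.5
```

View pics/w13c.png

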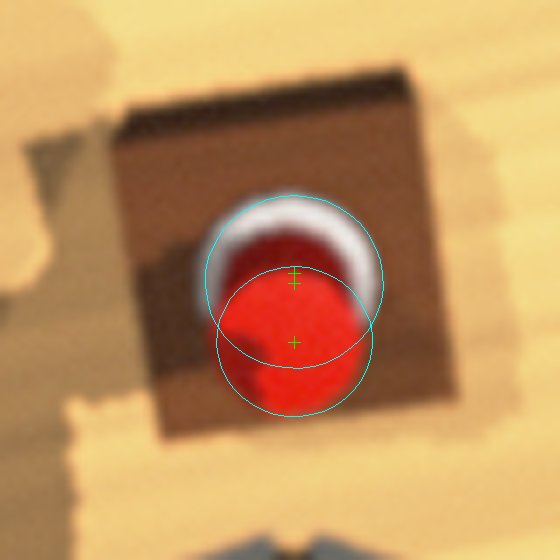

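jog_arm(deltas=[{"x":-0.0017,"y":0,"z":-0.0005,"ax":0,"ay":0,"az":0},{"x":0,"y":0.01,"z":0,"ax":0,"ay":0,"az":0},{"x":0,"y":0.025,"z":0,"ax":0,"ay":0,"az":0},{"x":0,"y":0.03,"z":0,"ax":0,"ay":0,"az":0},{"x":0,"y":0.025,"z":0,"ax":0,"ay":0,"az":0},{"x":0,"y":0.015,"z":0,"ax":0,"ay":0,"az":0},{"x":0,"y":0.01,"z":0,"ax":0,"ay":0,"az":0},{"x":0,"y":0.005,"z":0,"ax":0,"ay":0,"az":0},{"x":0,"y":0,"z":0,"ax":0,"ay":0,"az":0},{"x":0,"y":0,"z":0,"ax":0,"ay":0,"az":0},{"x":0,"y":0,"z":0,"ax":0,"ay":0,"az":0}], jaw=0.55)

```text
time: 20.98
position: [0.425, -0.2728, 0.078]
eef_rot: [-0.702, 0.703, -0.08, 0.081]
contact_force: [-0.8, -0.7, -0.0]
grip_width: 0.55
```

```bash
python3 - <<'E'
from look import *
go((0.425,-0.2713,.0715))
E
```

```text
[ 0.425  -0.2728  0.078 ] [ 0.92  0.4  -0.57  2.08  0.32  0.74  1.49] 20.98 F [-0.8 -0.7 -0. ] grip 0.55
straight (tool) [-0.0004  0.0065  0.0015] rot [ 0.0005 -0.0013  0.0013] screw v [-0.0004  0.0065  0.0014]
```

jog_arm(deltas=[{"x":0,"y":0.003,"z":0.001,"ax":0,"ay":0,"az":0},{"x":0,"y":0.003,"z":0,"ax":0,"ay":0,"az":0},{"x":0,"y":0,"z":0,"ax":0,"ay":0,"az":0},{"x":0,"y":0,"z":0,"ax":0,"ay":0,"az":0}])

```text
time: 21.32
position: [0.4247, -0.2715, 0.0711]
eef_rot: [0.702, -0.702, 0.081, -0.081]
contact_force: [0.1, -0.0, -0.3]
grip_width: 0.55
```

jog_arm(deltas=[{"x":0,"y":0,"z":0,"ax":0,"ay":0,"az":0},{"x":0,"y":0,"z":0,"ax":0,"ay":0,"az":0},{"x":0,"y":0,"z":0,"ax":0,"ay":0,"az":0},{"x":0,"y":0,"z":0,"ax":0,"ay":0,"az":0},{"x":0,"y":0,"z":0,"ax":0,"ay":0,"az":0},{"x":0,"y":0,"z":0,"ax":0,"ay":0,"az":0},{"x":0,"y":0,"z":0,"ax":0,"ay":0,"az":0}], jaw=0)

```text
time: 21.9
position: [0.4247, -0.2715, 0.0711]
eef_rot: [0.702, -0.702, 0.081, -0.081]
contact_force: [-0.5, -0.0, 0.8]
grip_width: 0.23
```

```bash
python3 - <<'E'
from look import *
go((0.425,-0.271,.0715))
im=eyes.read_camera('wrist');save(im,'w14.png')
go((0.4312,0.0077,.16))
E
```

```text
[ 0.4247 -0.2715  0.0711] [ 0.91  0.41 -0.56  2.09  0.33  0.72  1.48] 21.9 F [-0.5 -0.   0.8] grip 0.23
straight (tool) [ 0.0002 -0.0004  0.0006] rot [-0.     -0.0012  0.    ] screw v [ 0.0002 -0.0004  0.0006]
straight (tool) [-0.057  -0.0889  0.2734] rot [-0.0001 -0.0013 -0.    ] screw v [-0.0568 -0.0889  0.2735]
```

View pics/w14.png

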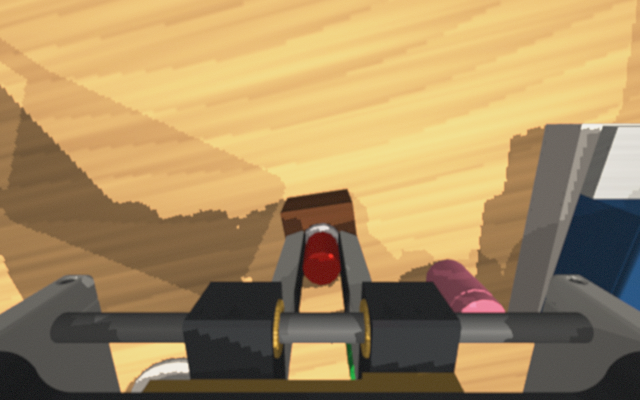

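jog_arm(deltas=[{"x":0,"y":-0.01,"z":0,"ax":0,"ay":0,"az":0},{"x":0,"y":-0.025,"z":0,"ax":0,"ay":0,"az":0},{"x":0,"y":-0.03,"z":0,"ax":0,"ay":0,"az":0},{"x":0,"y":-0.02,"z":0,"ax":0,"ay":0,"az":0},{"x":-0.003,"y":-0.01,"z":0.012,"ax":0,"ay":0,"az":0},{"x":-0.005,"y":0,"z":0.024,"ax":0,"ay":0,"az":0},{"x":-0.007,"y":0,"z":0.034,"ax":0,"ay":0,"az":0},{"x":-0.007,"y":0,"z":0.034,"ax":0,"ay":0,"az":0},{"x":-0.007,"y":0,"z":0.034,"ax":0,"ay":0,"az":0},{"x":-0.007,"y":0,"z":0.034,"ax":0,"ay":0,"az":0},{"x":-0.007,"y":0,"z":0.034,"ax":0,"ay":0,"az":0},{"x":-0.007,"y":0,"z":0.034,"ax":0,"ay":0,"az":0},{"x":-0.005,"y":0,"z":0.022,"ax":0,"ay":0,"az":0},{"x":-0.002,"y":0,"z":0.0115,"ax":0,"ay":0,"az":0},{"x":0,"y":0,"z":0,"ax":0,"ay":0,"az":0},{"x":0,"y":0,"z":0,"ax":0,"ay":0,"az":0},{"x":0,"y":0,"z":0,"ax":0,"ay":0,"az":0},{"x":0,"y":0,"z":0,"ax":0,"ay":0,"az":0},{"x":0,"y":0,"z":0,"ax":0,"ay":0,"az":0}])

```text
time: 23.53
position: [0.4311, 0.0069, 0.166]
eef_rot: [-0.702, 0.702, -0.081, 0.081]
contact_force: [0.9, 0.5, 0.1]
grip_width: 0.229
```

```bash
python3 - <<'E'
from look import *
im=eyes.read_camera('wrist');save(im,'w15.png')
s=eyes.read_camera('scene');save(s,'s15.png')
print('lid hole scene',[(np.round(d['position']),round(d['conf'],2)) for d in models.tip_of('scene','lid_hole')])
go((0.4312,0.0077,.12))
for th in (.05,.08,.1):
    X=case2w(.085-.148*np.cos(th)+.010*np.sin(th),0,.032+.148*np.sin(th)+.010*np.cos(th)); print(th,X.round(4),np.round(proj('wrist',X,(p,R)),1))
foot=p+R@np.array([0,.0651,0]);print('foot',foot.round(4),np.round(proj('wrist',foot,(p,R)),1))
b=cv2.resize(cv2.imread('pics/w15.png')[120:330,230:410],None,fx=3.5,fy=3.5,interpolation=cv2.INTER_CUBIC)[:600];cv2.imwrite('pics/w15c.png',b)
cv2.imwrite('pics/s15c.png',cv2.resize(cv2.imread('pics/s15.png')[110:230,230:390],None,fx=4.5,fy=4.5,interpolation=cv2.INTER_CUBIC))
E
```

```text
[0.4311 0.0069 0.166 ] [ 0.6   0.18 -0.82  2.15  0.17  0.88  1.02] 23.53 F [0.9 0.5 0.1] grip 0.229
lid hole scene [(array([159., 309.]), 0.68)]
straight (tool) [-0.0001  0.0461  0.0004] rot [ 0.     -0.0022 -0.0001] screw v [-0.0001  0.0461  0.0004]
0.05 [0.4319 0.0075 0.0494] [205.4 322.7]
0.08 [0.4324 0.0074 0.0538] [207.3 322.7]
0.1 [0.4329 0.0073 0.0567] [208.6 322.7]
foot [0.4311 0.0069 0.1009] [222.4 322.1]
```

View pics/w15c.png

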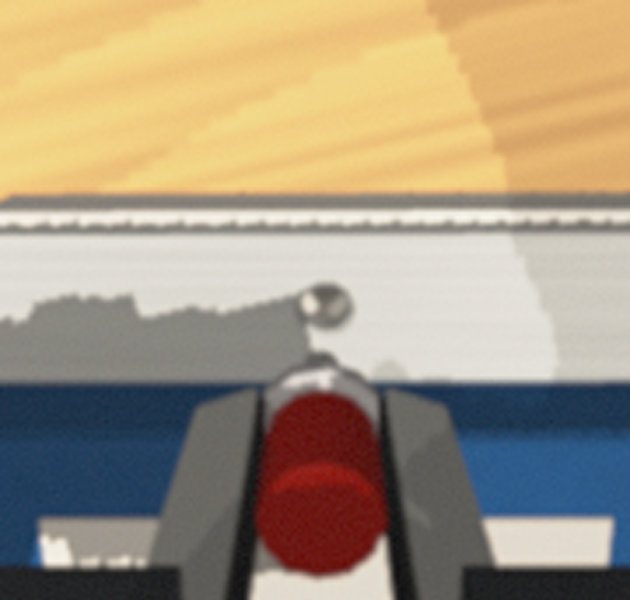

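View pics/s15c.png

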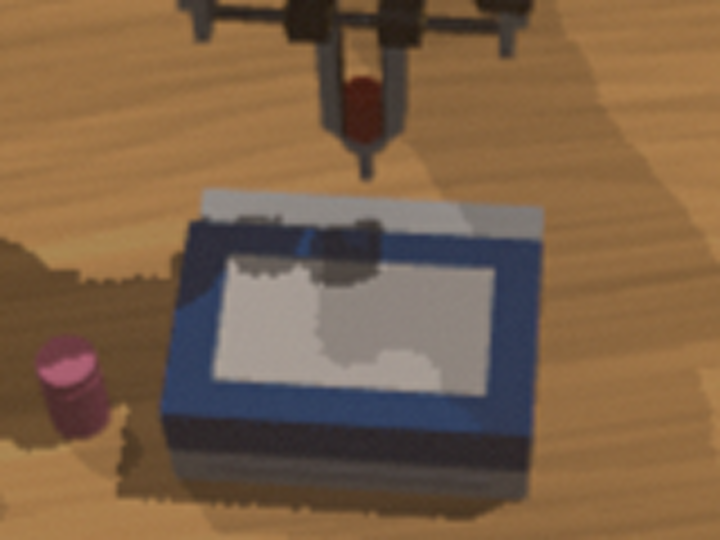

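jog_arm(deltas=[{"x":0,"y":0.01,"z":0.0009,"ax":0,"ay":0,"az":0},{"x":0,"y":0.012,"z":0,"ax":0,"ay":0,"az":0},{"x":0,"y":0.008,"z":0,"ax":0,"ay":0,"az":0},{"x":0,"y":0.005,"z":0,"ax":0,"ay":0,"az":0},{"x":0,"y":0,"z":0,"ax":0,"ay":0,"az":0},{"x":0,"y":0,"z":0,"ax":0,"ay":0,"az":0},{"x":0,"y":0,"z":0,"ax":0,"ay":0,"az":0},{"x":0,"y":0,"z":0,"ax":0,"ay":0,"az":0},{"x":0,"y":0,"z":0,"ax":0,"ay":0,"az":0},{"x":0,"y":0,"z":0,"ax":0,"ay":0,"az":0}])

```text
time: 24.52
position: [0.4316, 0.0086, 0.1314]
eef_rot: [-0.702, 0.703, -0.081, 0.081]
contact_force: [0.2, -0.2, -0.7]
grip_width: 0.225
```

```bash
python3 - <<'E'
from look import *
im=eyes.read_camera('wrist');save(im,'w16.png')
s=eyes.read_camera('scene');save(s,'s16.png')
go((0.4312,0.0077,.071))
for th in (.08,.1):
    X=case2w(.085-.148*np.cos(th)+.010*np.sin(th),0,.032+.148*np.sin(th)+.010*np.cos(th)); print(th,X.round(4),np.round(proj('wrist',X,(p,R)),1))
foot=p+R@np.array([0,.0651,0]);print('foot',foot.round(4),np.round(proj('wrist',foot,(p,R)),1))
b=cv2.resize(cv2.imread('pics/w16.png')[150:300,260:385],None,fx=4,fy=4,interpolation=cv2.INTER_CUBIC)
c=cv2.resize(cv2.imread('pics/s16.png')[115:175,285:335],None,fx=5,fy=10,interpolation=cv2.INTER_CUBIC)
cv2.imwrite('pics/w16c.png',np.hstack([b,c]))
E
```

```text
[0.4316 0.0086 0.1314] [ 0.56  0.24 -0.8   2.19  0.24  0.8   0.95] 24.52 F [ 0.2 -0.2 -0.7] grip 0.225
straight (tool) [-0.0002  0.0603 -0.0009] rot [-0.     -0.0014  0.0004] screw v [-0.0002  0.0603 -0.0009]
0.08 [0.4324 0.0074 0.0538] [218.6 320.9]
0.1 [0.4329 0.0073 0.0567] [220.3 320.9]
foot [0.4316 0.0086 0.0663] [222.4 322.1]
```

View pics/w16c.png

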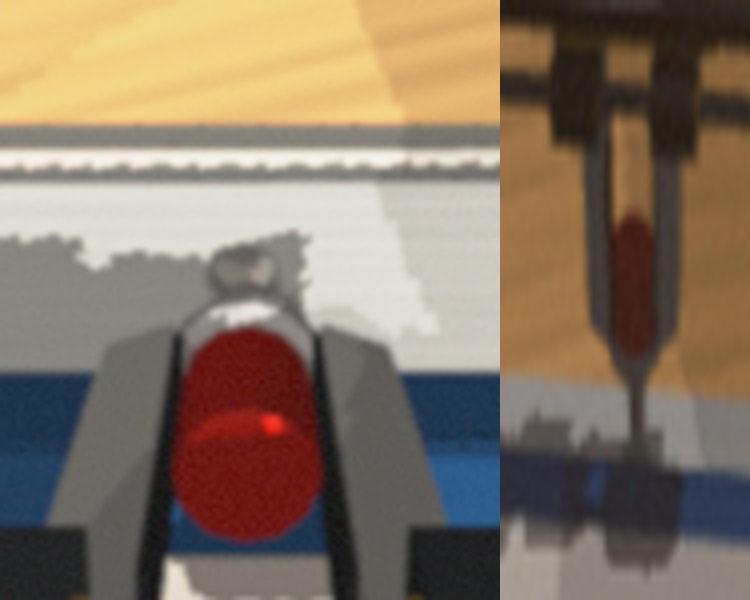

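jog_arm(deltas=[{"x":0,"y":0,"z":-0.0007,"ax":0,"ay":0,"az":0},{"x":0,"y":0.004,"z":0,"ax":0,"ay":0,"az":0},{"x":0,"y":0.005,"z":0,"ax":0,"ay":0,"az":0},{"x":0,"y":0.005,"z":0,"ax":0,"ay":0,"az":0},{"x":0,"y":0.005,"z":0,"ax":0,"ay":0,"az":0},{"x":0,"y":0.003,"z":0,"ax":0,"ay":0,"az":0},{"x":0,"y":0,"z":0,"ax":0,"ay":0,"az":0},{"x":0,"y":0,"z":0,"ax":0,"ay":0,"az":0}])

```text
time: 25.28
position: [0.4311, 0.0081, 0.1089]
eef_rot: [0.703, -0.702, 0.081, -0.08]
contact_force: [0.0, -0.1, -0.1]
grip_width: 0.227
```

```bash
python3 - <<'E'
from look import *
go((0.4312,0.0077,.071))
im=eyes.read_camera('wrist');save(im,'w17.png')
cv2.imwrite('pics/w17c.png',cv2.resize(cv2.imread('pics/w17.png')[150:300,240:405],None,fx=4,fy=4,interpolation=cv2.INTER_CUBIC))
E
```

```text
[0.4311 0.0081 0.1089] [ 0.54  0.28 -0.78  2.21  0.28  0.76  0.9 ] 25.28 F [ 0.  -0.1 -0.1] grip 0.227
straight (tool) [ 0.0002  0.0379 -0.0004] rot [-0.0001 -0.001  -0.0006] screw v [ 0.0002  0.0379 -0.0004]
```

View pics/w17c.png

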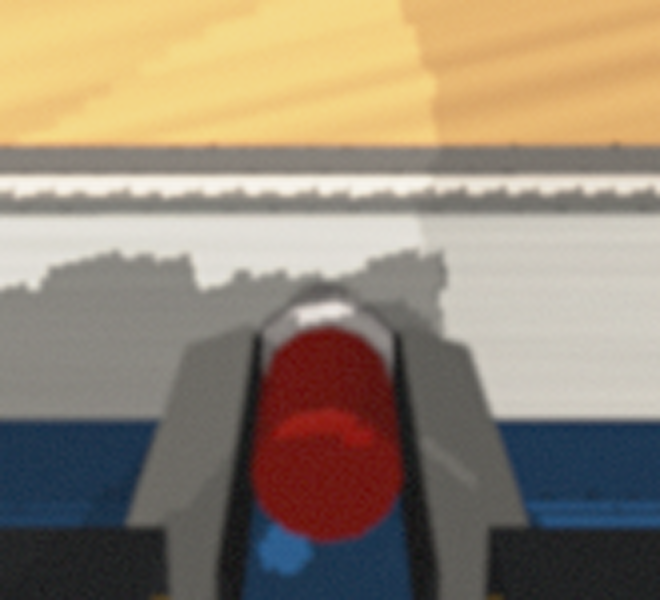

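jog_arm(deltas=[{"x":0,"y":0.003,"z":-0.0003,"ax":0,"ay":0,"az":0},{"x":0,"y":0.004,"z":0,"ax":0,"ay":0,"az":0},{"x":0,"y":0.004,"z":0,"ax":0,"ay":0,"az":0},{"x":0,"y":0.004,"z":0,"ax":0,"ay":0,"az":0},{"x":0,"y":0.002,"z":0,"ax":0,"ay":0,"az":0},{"x":0,"y":0,"z":0,"ax":0,"ay":0,"az":0},{"x":0,"y":0,"z":0,"ax":0,"ay":0,"az":0}])

```text
time: 25.92
position: [0.4311, 0.0078, 0.092]
eef_rot: [0.703, -0.702, 0.081, -0.081]
contact_force: [-0.0, 0.2, -0.8]
grip_width: 0.23
```

```bash
python3 - <<'E'
from look import *
go((0.4312,0.0077,.071))
print(o['torque'].round(2))
E
```

```text
[0.4311 0.0078 0.092 ] [ 0.51  0.31 -0.77  2.22  0.32  0.72  0.87] 25.92 F [-0.   0.2 -0.8] grip 0.23
straight (tool) [ 0.0001  0.021  -0.0001] rot [-0.0001 -0.001  -0.0004] screw v [ 0.0001  0.021  -0.0001]
[ 0.01 -0.06  0.01]
```

jog_arm(deltas=[{"x":0,"y":0.003,"z":0,"ax":0,"ay":0,"az":0},{"x":0,"y":0.004,"z":0,"ax":0,"ay":0,"az":0},{"x":0,"y":0.004,"z":0,"ax":0,"ay":0,"az":0},{"x":0,"y":0.004,"z":0,"ax":0,"ay":0,"az":0},{"x":0,"y":0.003,"z":0,"ax":0,"ay":0,"az":0},{"x":0,"y":0.001,"z":0,"ax":0,"ay":0,"az":0},{"x":0,"y":0,"z":0,"ax":0,"ay":0,"az":0},{"x":0,"y":0,"z":0,"ax":0,"ay":0,"az":0}])

```text
time: 26.58
position: [0.4311, 0.0077, 0.073]
eef_rot: [0.703, -0.702, 0.081, -0.081]
contact_force: [-1.4, -0.1, 2.6]
grip_width: 0.23
```

```bash
python3 - <<'E'
from look import *
go((0.4312,0.0077,.071))
print(o['torque'].round(2))
E
```

```text
[0.4311 0.0077 0.073 ] [ 0.49  0.34 -0.74  2.23  0.37  0.69  0.83] 26.58 F [-1.4 -0.1  2.6] grip 0.23
straight (tool) [ 0.0001  0.002  -0.    ] rot [-0.0001 -0.0012 -0.0002] screw v [ 0.0001  0.002  -0.    ]
[0.15 0.35 0.03]
```

jog_arm(deltas=[{"x":0,"y":0.001,"z":0,"ax":0,"ay":0,"az":0},{"x":0,"y":0.001,"z":0,"ax":0,"ay":0,"az":0},{"x":0,"y":0.001,"z":0,"ax":0,"ay":0,"az":0},{"x":0,"y":0,"z":0,"ax":0,"ay":0,"az":0},{"x":0,"y":0,"z":0,"ax":0,"ay":0,"az":0},{"x":0,"y":0,"z":0,"ax":0,"ay":0,"az":0}])

```text
time: 27.08
position: [0.4313, 0.0077, 0.0707]
eef_rot: [-0.702, 0.703, -0.081, 0.081]
contact_force: [-9.6, 0.6, 22.8]
grip_width: 0.231
```

```bash
python3 - <<'E'
from look import *
save(eyes.read_camera('wrist'),'w18.png');save(eyes.read_camera('scene'),'s18.png')
b=cv2.resize(cv2.imread('pics/w18.png')[150:300,240:405],None,fx=2.4,fy=2.4,interpolation=cv2.INTER_CUBIC)
c=cv2.resize(cv2.imread('pics/s18.png')[115:235,240:380],None,fx=2.8,fy=3,interpolation=cv2.INTER_CUBIC)
cv2.imwrite('pics/w18c.png',np.hstack([b,c]))
E
```

```text
[0.4313 0.0077 0.0707] [ 0.48  0.35 -0.74  2.23  0.37  0.68  0.82] 27.08 F [-9.6  0.6 22.8] grip 0.231
```

View pics/w18c.png

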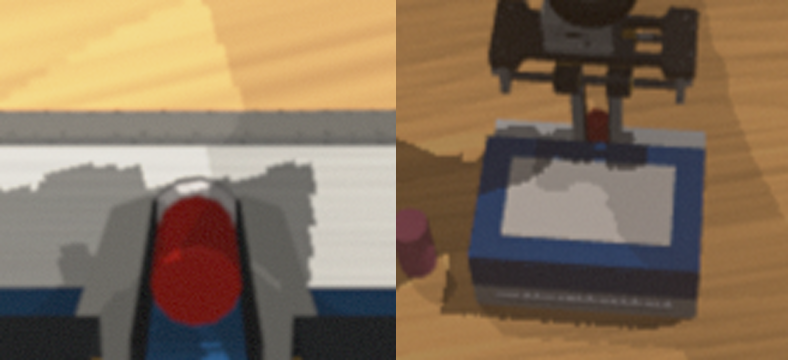

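jog_arm(deltas=[{"x":-0.0006,"y":0,"z":0,"ax":0,"ay":0,"az":0},{"x":0,"y":0,"z":0,"ax":0,"ay":0,"az":0},{"x":0,"y":0,"z":0,"ax":0,"ay":0,"az":0},{"x":0,"y":0,"z":0,"ax":0,"ay":0,"az":0},{"x":0,"y":0,"z":0,"ax":0,"ay":0,"az":0},{"x":0,"y":0,"z":0,"ax":0,"ay":0,"az":0},{"x":0,"y":0,"z":0,"ax":0,"ay":0,"az":0},{"x":0,"y":0,"z":0,"ax":0,"ay":0,"az":0}])

```text
time: 27.85
position: [0.4312, 0.0078, 0.0708]
eef_rot: [-0.702, 0.703, -0.08, 0.081]
contact_force: [-5.9, -0.2, 20.5]
grip_width: 0.228
```

```bash
python3 - <<'E'
from look import *
print(o['torque'].round(2),R.round(4).tolist())
import cv2
b=cv2.resize(cv2.imread('pics/w18.png')[150:250,150:490],None,fx=2.3,fy=2.3,interpolation=cv2.INTER_CUBIC)
cv2.imwrite('pics/w18d.png',b)
save(eyes.read_camera('top'),'t19.png');save(eyes.read_camera('scene'),'s19.png')
a=cv2.imread('pics/t19.png')[170:290,250:400];cv2.imwrite('pics/t19c.png',cv2.resize(np.hstack([a,cv2.imread('pics/s19.png')[120:240,230:380]]),None,fx=2.6,fy=2.6,interpolation=cv2.INTER_CUBIC))
E
```

```text
[0.4312 0.0078 0.0708] [ 0.48  0.35 -0.74  2.24  0.37  0.68  0.82] 27.85 F [-5.9 -0.2 20.5] grip 0.228
[-0.08  1.28  0.03] [[0.9739, 0.0011, 0.227], [-0.227, -0.0005, 0.9739], [0.0012, -1.0, -0.0003]]
```

View pics/t19c.png

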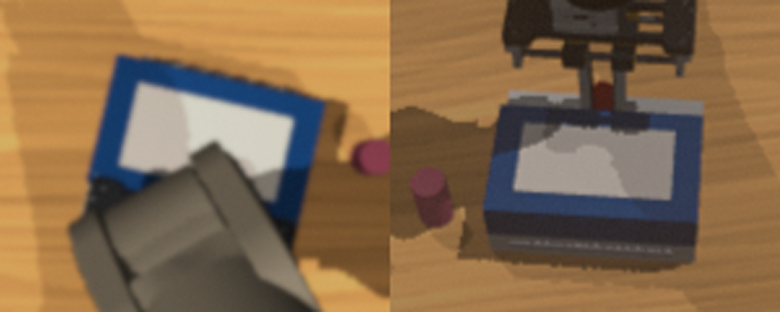

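View pics/w18d.png

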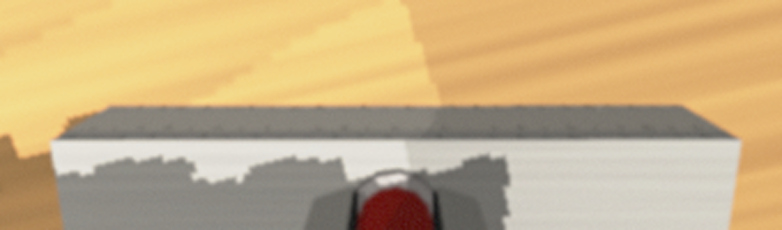

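```bash
python3 - <<'E'
from h import *
P=(np.array([0.4313,0.0077,.0707]),target((0,0,0),-0.2286)[1])
for th in (0,.02,.05,.08):
    x=.085-.170*np.cos(th)+.01*np.sin(th);z=.032+.17*np.sin(th)+.01*np.cos(th)
    print(th,[np.round(proj('wrist',case2w(x,y,z),P),1).tolist() for y in(-.102,.102)])
E
```

```text
0 [[210.2, 171.5], [209.4, 472.7]]
0.02 [[212.1, 169.0], [211.2, 475.3]]
0.05 [[215.2, 165.1], [214.3, 479.2]]
0.08 [[218.6, 161.1], [217.7, 483.3]]
```

```bash
python3 - <<'E'
from look import *
print(ctrl.hand_in())
E
```

```text
[0.4311 0.0078 0.0708] [ 0.48  0.35 -0.74  2.24  0.37  0.68  0.82] 27.95 F [-5.8 -0.5 19.8] grip 0.229
the job is handed in; nothing more can be done
None
```

I packed both loose orange-capped tins into the left and middle cells and swung the lid down onto its plungers. I then pushed the pin through the flange to its collar and handed in at about 28 s, still gripping it and pushing down.

**Lid:** the flange edge in the wrist picture is at row 210.4, against 209–210 predicted for fully shut and about 212 for 0.02 rad. No gap shows at the front.

**Pin:** it is gripped at about 21.5 mm, with the foot worked out at 5.7 mm height and within about 1 mm of my measured hole position. The tool is vertical to about 1 mrad.

**Push:** the upward reaction on the tool was 20 N at hand-in. This is the total wrist reading, not the separate pin contact forces.

**Tins:** all three were standing in their cells in the last pictures before the lid came down. They could not be seen after that, but the lid closed without resistance.

**Loose end:** a sideways force of about 6 N remained on the tool, down from 9.6 N after a small shift. The pin is therefore probably leaning lightly on a hole edge. No other check failed or disagreed, and the hand-in gave no verdict.

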